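# Dowel the lid and offer up its handle bar

## Robot

A 6-joint arm with a two-finger parallel gripper is mounted at the origin on the work surface. World frame = base frame: x ahead of the robot, y to its left, z up, the work surface at z = 0. Lengths are in mm, angles in degrees, forces in N, time in s.
With the tool pointing down it reaches from about 350 to 850 mm from the base axis. Payload 8.1 kg.
Tool frame: the origin (TCP) lies at the very end of the fingers, on their centre line; the grasp point (between the pads) lies 19 mm behind it; z points along the fingers, y is the direction in which the jaws open and shut (so a half turn about z gives the same grasp; the last joint's range is limited). The gripper opens to 85 mm and grips with 20 to 120 N. Pads are 22 mm wide; open, the fingers measure 114 mm over their backs; the gripper's body (76 mm by 85 mm) begins 54 mm behind the grasp point. The pads swing forward as they close: fully open they stand 13 mm farther back than shut.
Start: joints at [58.591, 7.471, 85.268, -0, 87.261, -4.893], TCP at [267.853, 536.898, 194.192] pointing down, gripper open.
Joint ranges: [-169.43, 169.43], [-51.17, 129.36], [1.28, 143.12], [-76.62, 256.62], [0, 156.53], [-152.29, 152.29]. Speed limits (degrees/s): [136.94, 136.94, 159.86, 180, 180, 180].

## Interface

Orientations are given as [roll, pitch, yaw] about the fixed x, y, z axes, in that order (R = Rz(yaw) Ry(pitch) Rx(roll)).
In Python, from bench import r gives the robot as it stands.
- The arm moves only by the shell command python3 -m jog 'ROWS' [OPENING] [FORCE]. ROWS is JSON, a list of rows, each a list of 6 numbers: the shift along the tool's x, y, z normalised to -1 to 1, where 1 is 0.25 m, then the turn, a rotation vector about the tool's x, y, z normalised to -1 to 1, where 1 is pi rad. In form: [[x, y, z, ax, ay, az], ...]. A call has 1 to 10 rows; each row is the pose to reach, as a shift and turn from the pose commanded when the call began, along the tool's axes at that moment, turning the shorter way round; what a row does not reach only later rows make up. A row lasts 1/10 s, in which the tool goes at most 50 mm and 8.59 degrees, less where a joint would pass 70% of its speed; a pose out of reach is approached as far as the arm can. A call with a number of a shift or a turn outside -1 to 1 is refused whole. A call with a gripper value outside its range is refused whole. OPENING is the opening, from 0 (shut) to 1 (fully open), set as the call begins (- or left out, the last holds). The fingers move at their own pace and stop on an object; FORCE is the grip in N (left out, the last holds). Time passes only in rows, so rows that repeat a pose let the fingers close. It gives the time, the measured TCP pose, the force and the opening at its end, in the units of the state.
- r.sense(): the state, without advancing time (a new reading comes with each control period).
- r.snapshot(name): name is "side" or "top" or "wrist"; returns a dict with "pixels" (400x640x3 uint8, red, green, blue), "intrinsics" (3x3 intrinsics, pixels), "extrinsics" (4x4, takes a point from camera to world coordinates). Camera axes: x right, y down, z forward; pixel columns grow to the right and rows downward; lengths in mm; the calibration is good to about 2 mm. A picture is of the moment at which its call begins. There is no depth.
- r.hand_in(): hands the job in, once; it reports no verdict.
The state is a dict: "time": time; "joint_pos": joint angles; "qd": joint speeds; "joint_efforts": joint torques, N m; "tool_pos": TCP position; "tcp_rot": TCP orientation; "ft_force": force on the tool from outside, world axes, zero at the start; "wrist_torque": the same for the moment, N m; "finger_gap": finger opening in mm.
Only numpy, scipy, OpenCV 4.12 (cv2) and the standard library are available. Lean on these libraries where they do the work, as an engineer would, in place of code of your own. Each camera call takes 0.05 s, during which the arm holds its last target.

## Task

Two of the four dowel holes in the lid's batten are empty: fill just those, each with a spare dowel from the green rack pushed fully home and let go, leaving the dowels already there in place. Then pick up the wooden handle bar, carry it across without bumping the fence, and offer it up for gluing: level, centred over the row of dowels and in line with it, its underside about 10 mm above the dowel tops and touching nothing but the gripper. Finish while still holding it there, steady, and leave the other things on the bench where they are.

Things in the scene. Friction and masses are not known exactly. Their poses are not given: they have to be found in the camera images.
- lid_mid (a point): The lid: a round wooden board, 240 mm across and 16 mm thick, lying flat and fixed on the bench, with a batten (64 wide x 200 long x 28 mm high) fixed across it. This point is the centre of the batten's top, 44 mm above the bench; y runs along the batten and its row of four holes, z up. Dowels fully home stand 40 mm above this point's level.
- lid: The same lid and batten as one fixed body; origin at the centre of its underside, on the bench, axes as lid_mid.
- fence: Fixed upright board (340 long x 28 thick x 110 mm high) that stands on the bench between the lid and the parts; origin at the centre of its underside, x along its length.
- bar_mid (a point): The handle bar: a loose, light wooden bar 28 wide (x) x 180 long (y) x 36 mm high (z), 90 to 180 g, pale, lying level with its four drilled holes downwards across two dark bearers 25 mm high (strips whose centres are 60 mm to either side of the middle of the bearers; bare space between them). This point is the bar's centre, 18 mm above its underside. The four holes in its underside lie at the same spacing as those of the batten; the bar is symmetrical end for end.
- bar: The same bar; origin at the centre of its underside, axes as bar_mid.
- hole_1 (a point): Centre of the mouth of dowel hole 1 in the top of the batten (-67.5 mm along its y from the middle): round, 18 mm wide, 20 mm deep, vertical, 44 mm above the bench. Empty or with a dowel in it at the start: two of the four are empty.
- hole_2 (a point): Centre of the mouth of dowel hole 2 in the top of the batten (-22.5 mm along its y from the middle): round, 18 mm wide, 20 mm deep, vertical, 44 mm above the bench. Empty or with a dowel in it at the start: two of the four are empty.
- hole_3 (a point): Centre of the mouth of dowel hole 3 in the top of the batten (+22.5 mm along its y from the middle): round, 18 mm wide, 20 mm deep, vertical, 44 mm above the bench. Empty or with a dowel in it at the start: two of the four are empty.
- hole_4 (a point): Centre of the mouth of dowel hole 4 in the top of the batten (+67.5 mm along its y from the middle): round, 18 mm wide, 20 mm deep, vertical, 44 mm above the bench. Empty or with a dowel in it at the start: two of the four are empty.
- dowel_1_mid (a point): Loose pale wooden dowel, 16 mm diameter, 60 mm long, upright, 14 g. This point is its centre, half-way up; fully home in the batten it is 10 mm above the hole's mouth, 54 mm above the bench; in the rack 50 mm above the bench. Starts fully home in one of the batten's holes, and stays there.
- dowel_2_mid (a point): Loose pale wooden dowel, 16 mm diameter, 60 mm long, upright, 14 g. This point is its centre, half-way up; fully home in the batten it is 10 mm above the hole's mouth, 54 mm above the bench; in the rack 50 mm above the bench. Starts fully home in one of the batten's holes, and stays there.
- dowel_3_mid (a point): Loose pale wooden dowel, 16 mm diameter, 60 mm long, upright, 14 g. This point is its centre, half-way up; fully home in the batten it is 10 mm above the hole's mouth, 54 mm above the bench; in the rack 50 mm above the bench. A spare: starts upright in one of the four holes (18 mm wide, 20 mm deep, 38 mm apart) of the green rack block (56 x 156 x 40 mm high); any of the three spares will do.
- dowel_4_mid (a point): Loose pale wooden dowel, 16 mm diameter, 60 mm long, upright, 14 g. This point is its centre, half-way up; fully home in the batten it is 10 mm above the hole's mouth, 54 mm above the bench; in the rack 50 mm above the bench. A spare: starts upright in one of the four holes (18 mm wide, 20 mm deep, 38 mm apart) of the green rack block (56 x 156 x 40 mm high); any of the three spares will do.
- dowel_5_mid (a point): Loose pale wooden dowel, 16 mm diameter, 60 mm long, upright, 14 g. This point is its centre, half-way up; fully home in the batten it is 10 mm above the hole's mouth, 54 mm above the bench; in the rack 50 mm above the bench. A spare: starts upright in one of the four holes (18 mm wide, 20 mm deep, 38 mm apart) of the green rack block (56 x 156 x 40 mm high); any of the three spares will do.
- glue: Bystander: white bottle with orange cap, 52 mm across, 150 mm tall; origin under its centre.
- mallet: Bystander: wooden mallet lying flat, 260 mm long; origin under its middle.
- brush: Bystander: brush lying flat, 180 mm long; origin under its middle.
- hoop: Bystander: small wooden hoop lying flat, 90 mm across, 18 mm high; origin at the centre of its underside.
- offcut: Bystander: plywood offcut, 60 x 45 x 25 mm; origin at the centre of its underside.
- driver: Bystander: screwdriver lying flat, 190 mm long; origin under its middle.

How it is judged (in metres and radians):
On the way, in this order (a step that is already met when the one before it is completed fails the run):
1. all four holes of the batten hold a dowel, fully home and released (((horizontal distance between dowel_1_mid and hole_1 below 0.007 m and z of dowel_1_mid in the frame of hole_1 below 0.014 m) or (horizontal distance between dowel_2_mid and hole_1 below 0.007 m and z of dowel_2_mid in the frame of hole_1 below 0.014 m) or (horizontal distance between dowel_3_mid and hole_1 below 0.007 m and z of dowel_3_mid in the frame of hole_1 below 0.014 m) or (horizontal distance between dowel_4_mid and hole_1 below 0.007 m and z of dowel_4_mid in the frame of hole_1 below 0.014 m) or (horizontal distance between dowel_5_mid and hole_1 below 0.007 m and z of dowel_5_mid in the frame of hole_1 below 0.014 m)) and ((horizontal distance between dowel_1_mid and hole_2 below 0.007 m and z of dowel_1_mid in the frame of hole_2 below 0.014 m) or (horizontal distance between dowel_2_mid and hole_2 below 0.007 m and z of dowel_2_mid in the frame of hole_2 below 0.014 m) or (horizontal distance between dowel_3_mid and hole_2 below 0.007 m and z of dowel_3_mid in the frame of hole_2 below 0.014 m) or (horizontal distance between dowel_4_mid and hole_2 below 0.007 m and z of dowel_4_mid in the frame of hole_2 below 0.014 m) or (horizontal distance between dowel_5_mid and hole_2 below 0.007 m and z of dowel_5_mid in the frame of hole_2 below 0.014 m)) and ((horizontal distance between dowel_1_mid and hole_3 below 0.007 m and z of dowel_1_mid in the frame of hole_3 below 0.014 m) or (horizontal distance between dowel_2_mid and hole_3 below 0.007 m and z of dowel_2_mid in the frame of hole_3 below 0.014 m) or (horizontal distance between dowel_3_mid and hole_3 below 0.007 m and z of dowel_3_mid in the frame of hole_3 below 0.014 m) or (horizontal distance between dowel_4_mid and hole_3 below 0.007 m and z of dowel_4_mid in the frame of hole_3 below 0.014 m) or (horizontal distance between dowel_5_mid and hole_3 below 0.007 m and z of dowel_5_mid in the frame of hole_3 below 0.014 m)) and ((horizontal distance between dowel_1_mid and hole_4 below 0.007 m and z of dowel_1_mid in the frame of hole_4 below 0.014 m) or (horizontal distance between dowel_2_mid and hole_4 below 0.007 m and z of dowel_2_mid in the frame of hole_4 below 0.014 m) or (horizontal distance between dowel_3_mid and hole_4 below 0.007 m and z of dowel_3_mid in the frame of hole_4 below 0.014 m) or (horizontal distance between dowel_4_mid and hole_4 below 0.007 m and z of dowel_4_mid in the frame of hole_4 below 0.014 m) or (horizontal distance between dowel_5_mid and hole_4 below 0.007 m and z of dowel_5_mid in the frame of hole_4 below 0.014 m)) and contact force between the fingers and dowel_1 below 0.1 N and contact force between the fingers and dowel_2 below 0.1 N and contact force between the fingers and dowel_3 below 0.1 N and contact force between the fingers and dowel_4 below 0.1 N and contact force between the fingers and dowel_5 below 0.1 N), for 0.2 s.
2. the handle bar is lifted clear of its bearers by the gripper (height (world z) of bar_mid above 0.075 m and contact force between the fingers and bar above 1 N), for 0.1 s.
At the end, for the whole second after the job is handed in: Each batten hole holds a released dowel (7 mm sideways, under 4 mm proud); the bar is held in the fingers at rest, within 8 mm of the batten's centre, in line within 0.1 rad, level within 0.08 rad, underside 3 to 20 mm above the dowel tops, touching no dowel, lid or fence (all of step 1 and horizontal distance between bar_mid and lid_mid below 0.008 m and z of bar_mid in the frame of lid_mid between 0.061 and 0.078 m and angle between the y axis of bar_mid and the y axis of lid_mid, either way round below 0.1 rad and angle between bar_mid's own z axis and vertical below 0.08 rad and contact force between the fingers and bar above 1 N and linear speed of bar below 0.015 m/s and contact force between bar and lid below 0.05 N and contact force between bar and fence below 0.05 N and contact force between bar and dowel_1 below 0.05 N and contact force between bar and dowel_2 below 0.05 N and contact force between bar and dowel_3 below 0.05 N and contact force between bar and dowel_4 below 0.05 N and contact force between bar and dowel_5 below 0.05 N); the arm keeps its last pose, push and grip.
It fails at once if a dowel that was already in the batten is pulled out or shifted by more than 15 mm (distance of any of dowel_1_mid, dowel_2_mid from where it was at the start of the episode above 0.015 m).
It fails at once if the bar bumps the fence (over 1 N) (contact force between bar and fence above 1 N).
It fails at once if a bystander is moved by more than 30 mm (distance of any of glue, mallet, brush, hoop, offcut, driver from where it was at the start of the episode above 0.03 m).
It also fails if it takes over 72 s, if anything falls off the work surface, if the arm or the gripper's body presses on something with over 40 N, if the wrist force passes 120 N, or if a joint passes its speed limit or range.

## Working session

There is one attempt and no reset: what is moved stays moved. The work goes in short steps, Python scripts to look and compute and a shell command to move; the robot and the scene stay as the last step left them, time stands still between calls to the robot, and variables do not carry over. Pictures are saved under pics/ and viewed, and the job is handed in when it is done.

```bash
mkdir -p pics; ls
python3 - <<'E'
from bench import r
import cv2
s=r.sense(); print({k:s[k] for k in s})
for n in ["side","top","wrist"]:
    d=r.snapshot(n); cv2.imwrite(f"pics/{n}0.png",d["pixels"][:,:,::-1]); print(n,d["intrinsics"],d["extrinsics"])
E
```

```text
pics
{'time': 0.0, 'joint_pos': array([ 5.85904515e+01,  7.51549509e+00,  8.53297822e+01,  2.72104573e-03,
        8.72612003e+01, -4.89406091e+00]), 'qd': array([-0.04845616,  0.01543724, -0.05116049, -0.00846132, -0.02174888,
        0.09459996]), 'joint_efforts': array([-4.88066271e-04, -5.69439912e+01, -5.00522482e+01, -5.85754351e-04,
        1.57836353e-02,  3.76346421e-06]), 'tool_pos': array([267.51270149, 536.37246582, 193.13563966]), 'tcp_rot': array([-1.79894142e+02, -1.17917707e-02,  1.53484369e+02]), 'ft_force': array([-0.25849492,  0.28475662, -1.10920668]), 'wrist_torque': array([0.04117409, 0.01001994, 0.00639994]), 'finger_gap': 85.27826550863509}
side [[476.69532721   0.         321.69140623]
 [  0.         476.69532721 202.99162403]
 [  0.           0.           1.        ]] [[ 9.01103490e-01 -2.46837381e-01  3.56488160e-01  1.34695260e+02]
 [-4.33596920e-01 -5.08236074e-01  7.44103356e-01 -7.49692393e+02]
 [-2.49238101e-03 -8.25086299e-01 -5.65001228e-01  6.79015365e+02]
 [ 0.00000000e+00  0.00000000e+00  0.00000000e+00  1.00000000e+00]]
top [[451.57171055   0.         318.94059834]
 [  0.         451.57171055 196.90441993]
 [  0.           0.           1.        ]] [[ 1.44299633e-02 -9.82546325e-01  1.85457529e-01  3.37923928e+02]
 [-9.99857341e-01 -1.58075333e-02 -5.95138433e-03  8.56238117e+01]
 [ 8.77913687e-03 -1.85345193e-01 -9.82634259e-01  1.20054582e+03]
 [ 0.00000000e+00  0.00000000e+00  0.00000000e+00  1.00000000e+00]]
wrist [[306.70930982   0.         317.80839078]
 [  0.         306.70930982 203.04797165]
 [  0.           0.           1.        ]] [[ 4.46593101e-01  8.47032975e-01  2.88252913e-01  1.93170906e+02]
 [ 8.94733760e-01 -4.21891391e-01 -1.46489429e-01  5.73206162e+02]
 [-2.46995471e-03  3.23330781e-01 -9.46282783e-01  3.72655354e+02]
 [ 0.00000000e+00  0.00000000e+00  0.00000000e+00  1.00000000e+00]]
```

View pics/top0.png

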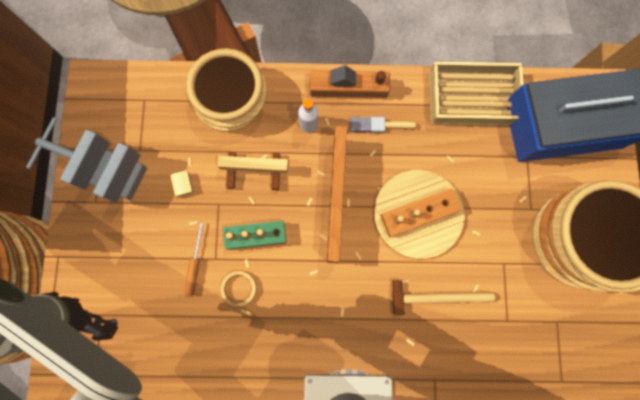

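View pics/side0.png

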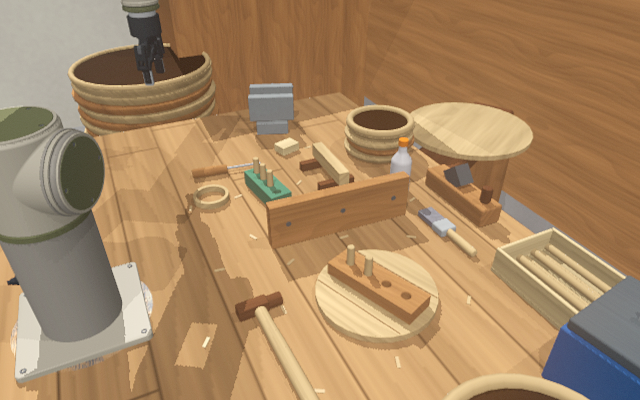

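View pics/wrist0.png

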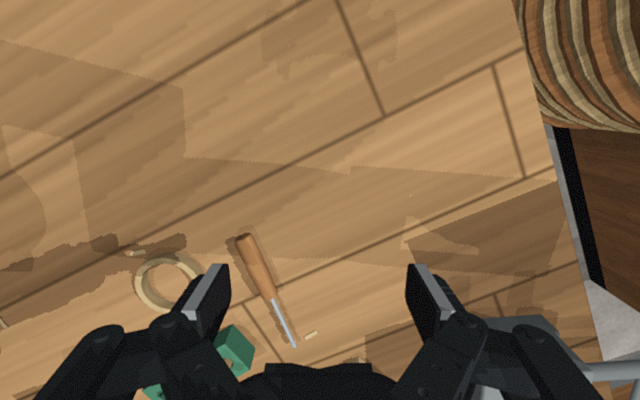

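The top view shows the lid at (420,214) with dowels in the two left holes and the two right ones empty, at about (431,208) and (445,203). The rack is at (254,235) with its rightmost hole empty, the bar is at (254,164), and the fence is at x≈338. I'll zoom in to measure.

```bash
cat > h.py <<'E'
import numpy as np,cv2
from bench import r
def ray(d,u,v):
    K=d["intrinsics"];E=d["extrinsics"]
    c=E[:3,:3]@np.linalg.solve(K,[u,v,1.]);return E[:3,3],c/np.linalg.norm(c)
def plane(d,u,v,z):
    o,c=ray(d,u,v);return o+c*(z-o[2])/c[2]
def tri(a,b):
    A=np.zeros((3,3));y=np.zeros(3)
    for o,c in(a,b):
        P=np.eye(3)-np.outer(c,c);A+=P;y+=P@o
    x=np.linalg.solve(A,y);return x,[np.linalg.norm((np.eye(3)-np.outer(c,c))@(x-o)) for o,c in(a,b)]
def proj(d,p):
    E=d["extrinsics"];q=E[:3,:3].T@(np.array(p,float)-E[:3,3]);q=d["intrinsics"]@q;return q[:2]/q[2]
def crop(d,name,u0,v0,w,h,s):
    im=cv2.resize(d["pixels"][v0:v0+h,u0:u0+w,::-1],None,fx=s,fy=s,interpolation=cv2.INTER_CUBIC);cv2.imwrite("pics/"+name,im);return im
E
python3 - <<'E'
from h import *
t=r.snapshot("top"); s=r.snapshot("side")
a=crop(t,"a1.png",370,165,100,98,8)
a=crop(t,"a2.png",210,145,100,110,5)
a=crop(s,"a3.png",310,230,140,110,5)
a=crop(s,"a4.png",230,130,140,90,5)
E
```

```text
(no output)
```

View pics/a1.png

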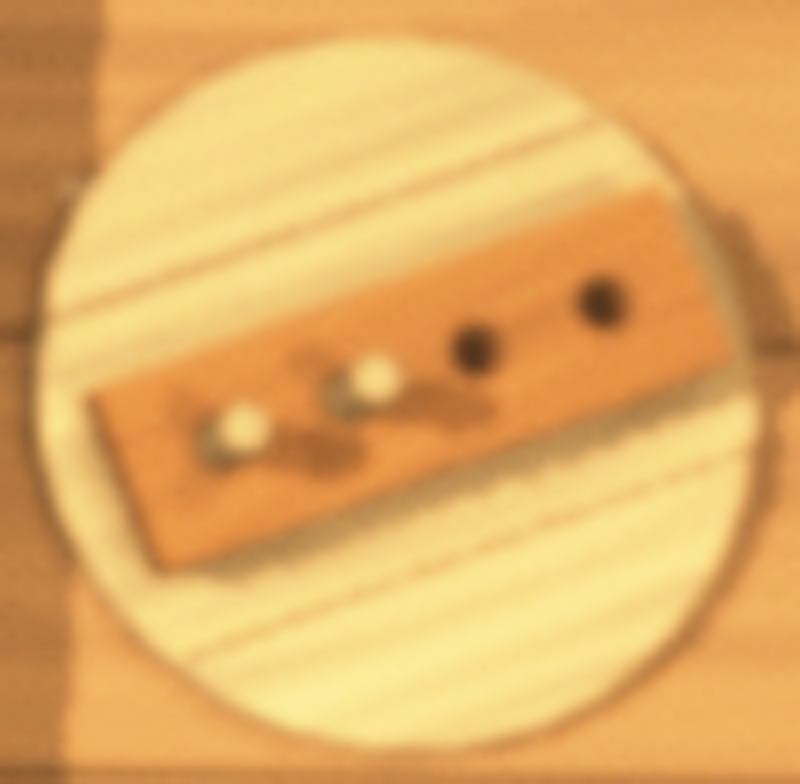

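View pics/a2.png

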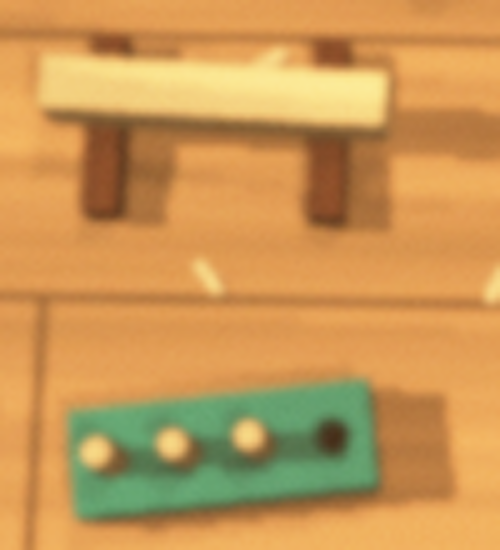

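View pics/a3.png

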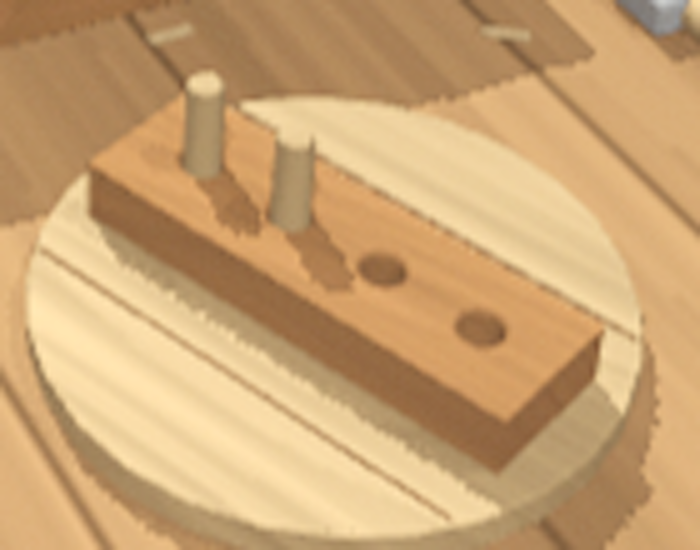

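View pics/a4.png

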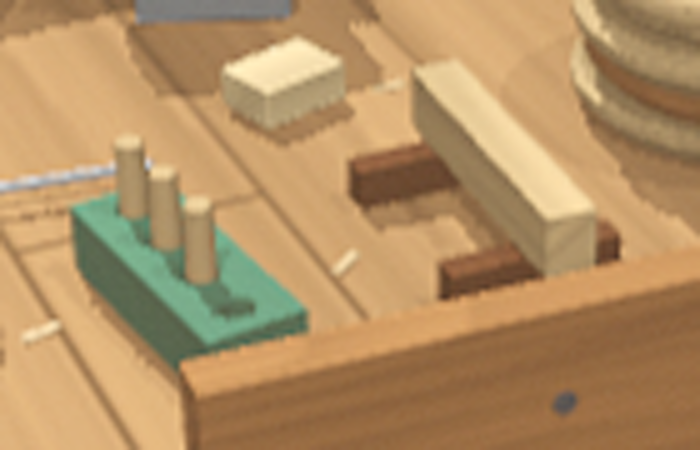

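Dowels are at a1 (244,430) and (378,379), and the empty holes are at (474,350) and (602,302). The rack dowels in a2 are at (98,452), (173,444) and (250,435). The bar's top face spans (40,55) to (388,130).

Run:
```python
from h import *
np.set_printoptions(precision=1,suppress=True)
t=r.snapshot("top"); s=r.snapshot("side")
def c(p,s,u0,v0): return ((p[0]+.5)/s-.5+u0,(p[1]+.5)/s-.5+v0)
for n,p,q,z in [("d2",(378,379),(294,137),84),("d1",(244,430),(205,82),84),("h2",(474,350),(382,270),44),("h1",(602,302),(481,329),44)]:
    a=c(p,8,370,165);b=c(q,5,310,230)
    print(n,plane(t,*a,z),plane(s,*b,z),tri(ray(t,*a),ray(s,*b)))
for n,p,q,z in [("r1",(98,452),(128,144),80),("r2",(173,444),(164,174),80),("r3",(250,435),(199,205),80),("rh",(332,437),(234,307),40)]:
    a=c(p,5,210,145);b=c(q,5,230,130)
    print(n,plane(t,*a,z),plane(s,*b,z),tri(ray(t,*a),ray(s,*b)))
for n,p,q,z in [("b1",(42,55),(458,62),61),("b2",(38,108),(415,76),61),("b3",(388,70),(596,209),61),("b4",(384,130),(545,220),61)]:
    a=c(p,5,210,145);b=c(q,5,230,130)
    print(n,plane(t,*a,z),plane(s,*b,z),tri(ray(t,*a),ray(s,*b)))
print("batten",[plane(t,*c(p,8,370,165),44) for p in [(88,396),(163,573),(740,352),(660,185)]])
print("fence",[plane(t,*p,110) for p in [(337,123),(348,123),(330,261),(340,261)]])
# mask centroids
im=cv2.cvtColor(t["pixels"],cv2.COLOR_RGB2HSV)
for nm,(u0,v0,w,h) in {"bar":(215,150,80,25),"lid":(380,190,90,45),"rack":(220,218,70,34)}.items():
    print(nm, im[v0+h//2,u0+w//2], )
```

```text
d2 [ 514.3 -166.9   84. ] [ 511.2 -167.9   84. ] (array([ 513.4, -166.7,   82.6]), [np.float64(1.204243747125015), np.float64(1.2042437471249943)])
d1 [ 497.5 -124.5   84. ] [ 496.5 -124.6   84. ] (array([ 497.1, -124.4,   83.8]), [np.float64(0.4748214070260242), np.float64(0.4748214070260929)])
h2 [ 530.6 -207.4   44. ] [ 527.8 -209.4   44. ] (array([ 530.2, -207.6,   41.7]), [np.float64(0.9066507497146441), np.float64(0.9066507497147043)])
h1 [ 547.1 -249.7   44. ] [ 544.1 -251.5   44. ] (array([ 546.6, -249.9,   41.7]), [np.float64(1.0131424087326992), np.float64(1.0131424087326941)])
r1 [449.6 300.1  80. ] [446.7 297.4  80. ] (array([448.8, 300.8,  78. ]), [np.float64(1.076668032481841), np.float64(1.0766680324817741)])
r2 [454.2 263.1  80. ] [452.8 259.9  80. ] (array([454.2, 263.5,  77.8]), [np.float64(0.2441918326858023), np.float64(0.2441918326857762)])
r3 [459.3 225.1  80. ] [457.9 223.3  80. ] (array([459. , 225.4,  78.7]), [np.float64(0.4221711849629151), np.float64(0.4221711849629196)])
rh [463.2 187.9  40. ] [460.2 187.8  40. ] (array([461.9, 188.3,  39.5]), [np.float64(
[... 234 characters left out ...]
 ] (array([631.5, 345.4,  54.8]), [np.float64(0.003105040479344212), np.float64(0.003105040479516262)])
b3 [653.3 163.   61. ] [648.1 162.1  61. ] (array([651.5, 163.8,  59.8]), [np.float64(2.196025851460405), np.float64(2.196025851460367)])
b4 [621.1 164.2  61. ] [619.8 163.8  61. ] (array([620.7, 164.4,  60.6]), [np.float64(0.5051735174622395), np.float64(0.5051735174619854)])
batten [array([513.5, -81.7,  44. ]), array([ 456.5, -105.2,   44. ]), array([ 531.3, -294.1,   44. ]), array([ 586.4, -270.2,   44. ])]
fence [array([735.3,  36. , 110. ]), array([735.8,   8. , 110. ]), array([388. ,  50.3, 110. ]), array([388.4,  26.3, 110. ])]
bar [ 23 112 250]
lid [ 14 180 198]
rack [ 53  83 117]
```

```bash
cat >> h.py <<'E'
from scipy.spatial.transform import Rotation as Ro
np.set_printoptions(precision=4,suppress=True)
def go(p,yaw):
    s=r.sense(); R=Ro.from_euler('xyz',s["tcp_rot"],degrees=True); T=Ro.from_euler('xyz',[180,0,yaw],degrees=True)
    d=R.inv().apply(np.array(p)-s["tool_pos"])/250; w=(R.inv()*T).as_rotvec()/np.pi
    print("t%.2f"%s["time"],"row",np.round(d,4),np.round(w,4),"at",s["tool_pos"],s["tcp_rot"],"F",s["ft_force"],s["finger_gap"])
E
python3 -c "
from h import *
go([458.8,224.7,200],97.7)"
```

```text
t0.35 row [-1.241  -0.7758 -0.0239] [-0.0001  0.0001  0.3099] at [267.7916 536.7601 193.933 ] [-179.9738   -0.0005  153.4816] F [ 1.0307  0.3022 -0.0639] 85.37477544304677
```

```bash
python3 -m jog '[[-0.62,-0.388,-0.012,0,0,0.31],[-0.62,-0.388,-0.012,0,0,0.31],[-0.62,-0.388,-0.012,0,0,0.31],[-0.62,-0.388,-0.012,0,0,0.31],[-0.62,-0.388,-0.012,0,0,0.31],[-0.62,-0.388,-0.012,0,0,0.31],[-0.62,-0.388,-0.012,0,0,0.31]]' 1; python3 -c "
from h import *
go([458.8,224.7,200],97.7)"
```

```text
time: 1.05
tool_pos: [363.6, 380.5, 197.4]
tcp_rot: [180.0, -0.0, 97.3]
ft_force: [-0.4, -0.6, 1.1]
finger_gap: 85.3
t1.05 row [-0.6664  0.2986 -0.0106] [ 0.0001 -0.0001 -0.0023] at [363.6184 380.4899 197.3669] [179.9839  -0.0148  97.2892] F [-0.3885 -0.5961  1.0548] 85.29726435240961
```

```bash
python3 -m jog '[[-0.667,0.299,-0.01,0,0,-0.002],[-0.667,0.299,-0.01,0,0,-0.002],[-0.667,0.299,-0.01,0,0,-0.002],[-0.667,0.299,-0.01,0,0,-0.002],[-0.667,0.299,-0.01,0,0,-0.002],[-0.667,0.299,-0.01,0,0,-0.002]]' 0.6
python3 - <<'E'
from h import *
go([458.8,224.7,200],97.7)
w=r.snapshot("wrist"); cv2.imwrite("pics/w1.png",w["pixels"][:,:,::-1])
for p in [(448.5,299.5,80),(453.8,262.3,80),(458.8,224.7,80)]: print(proj(w,p))
E
```

```text
time: 1.65
tool_pos: [459.8, 225.2, 199.7]
tcp_rot: [-180.0, -0.0, 97.9]
ft_force: [-1.1, 1.1, 0.3]
finger_gap: 51.2
t1.65 row [-0.0014 -0.0043 -0.0012] [-0.0001 -0.0001  0.0012] at [459.8102 225.1864 199.692 ] [-179.9903   -0.0201   97.9219] F [-1.1443  1.0816  0.2682] 51.204907121063876
[316.9365 106.6067]
[317.1032 147.1879]
[316.9085 184.9256]
```

View pics/w1.png

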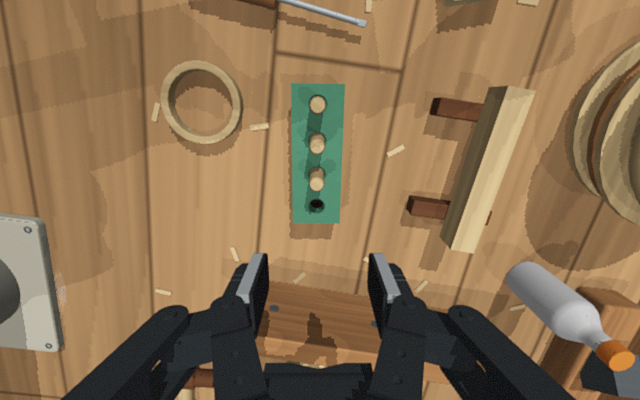

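The wrist view shows the spare dowel tops at (318,103), (317,143) and (317,179), with the rack centred between the fingers. I'll measure these more exactly.

Run:
```python
from h import *
w=r.snapshot("wrist"); crop(w,"w2.png",285,75,70,155,5 if 0 else 3)
im=cv2.resize(w["pixels"][80:225,285:350,::-1],None,fx=5,fy=4,interpolation=cv2.INTER_CUBIC)
crop(w,"w3.png",285,160,70,60,8)
go([458.8,224.7,200],97.7)
```

```text
t1.75 row [-0.0066 -0.0024 -0.0014] [-0.0001 -0.0001  0.0021] at [459.1616 226.4151 199.6508] [-179.9863   -0.0239   98.0783] F [0.2124 0.7116 0.0126] 51.14445836656114
```

View pics/w3.png

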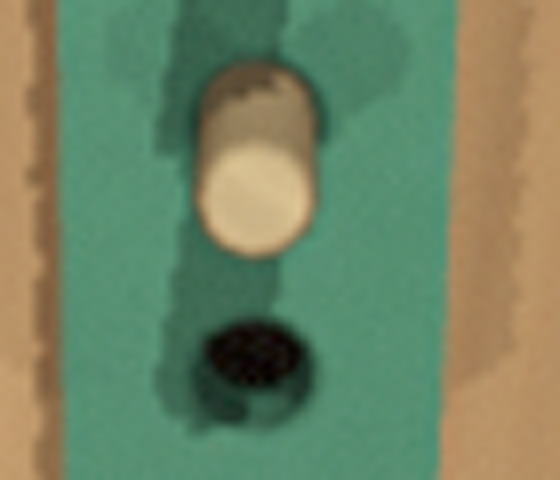

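The top of the nearest spare is at w3 (256,197), pixel (316.6,184.2). The prediction was (316.9,184.9), so the map agrees to about 1 mm. Descending.

```bash
python3 -m jog '[[-0.004,-0.002,0.2,0,0,0.002],[-0.004,-0.002,0.4,0,0,0.002],[-0.004,-0.002,0.5,0,0,0.002],[-0.004,-0.002,0.56,0,0,0.002],[-0.004,-0.002,0.597,0,0,0.002],[-0.004,-0.002,0.597,0,0,0.002],[-0.004,-0.002,0.597,0,0,0.002]]' 0.6
python3 - <<'E'
from h import *
go([458.8,224.9,50],97.7)
w=r.snapshot("wrist"); cv2.imwrite("pics/w4.png",w["pixels"][:,:,::-1])
E
```

```text
time: 2.45
tool_pos: [460.4, 225.3, 52.1]
tcp_rot: [179.9, -0.0, 97.7]
ft_force: [0.3, 1.0, 0.7]
finger_gap: 51.2
t2.45 row [-0.0009 -0.0066  0.0083] [ 0.0008 -0.0002  0.0001] at [460.3896 225.3331  52.0747] [179.8638  -0.0299  97.7119] F [0.2704 0.9551 0.6848] 51.17470755334936
```

View pics/w4.png

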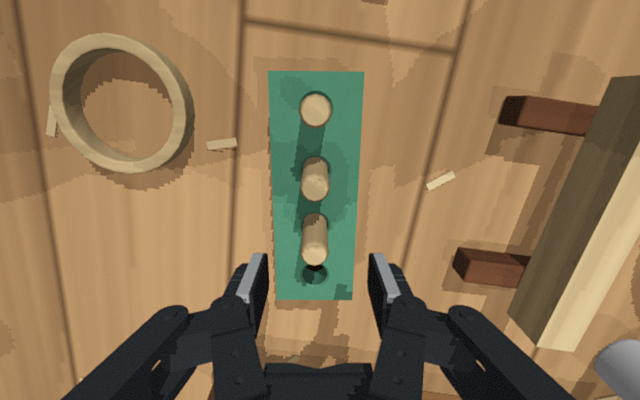

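Run:
```python
from h import *
w=r.snapshot("wrist")
s=r.sense(); R=Ro.from_euler('xyz',s["tcp_rot"],degrees=True)
for z in (0,-19,-30,-32): print(z,proj(w,s["tool_pos"]+R.apply([0,0,z])))
print(proj(w,(458.8,224.9,80)),proj(w,(458.8,224.9,40)), s["tool_pos"])
crop(w,"w5.png",265,190,110,110,6)
```

```text
0 [318.1564 234.4532]
-19 [318.2022 248.1815]
-30 [318.2332 257.4713]
-32 [318.2392 259.2854]
[314.9134 255.4868] [315.2386 226.9214] [460.6974 225.2366  52.3568]
```

View pics/w5.png

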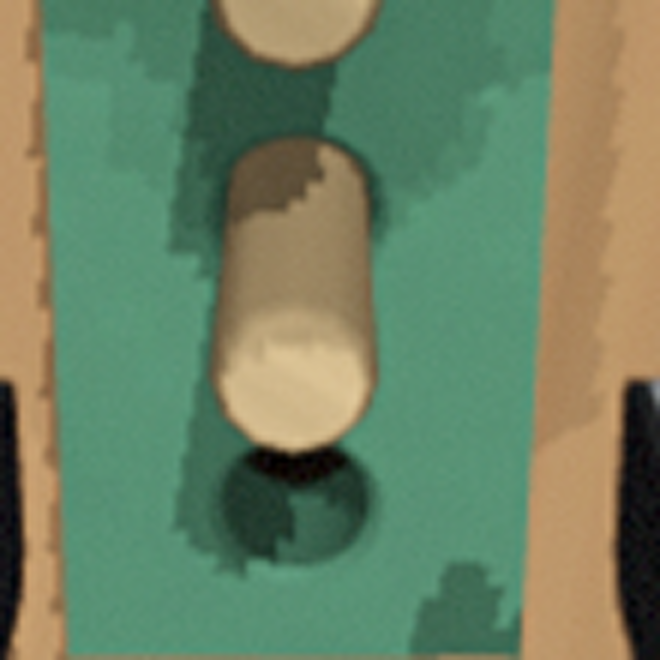

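The dowel top is at (314.3,253.3). It sits 2 mm towards -x of the tool axis and 1 mm towards +y, so I'll centre on it and close.

```bash
python3 -m jog '[[0.004,-0.007,0.006,0,0,0],[0.004,-0.007,0.006,0,0,0],[0.004,-0.007,0.006,0,0,0]]' 0.6; python3 -m jog '[[0,0,0,0,0,0],[0,0,0,0,0,0],[0,0,0,0,0,0],[0,0,0,0,0,0],[0,0,0,0,0,0],[0,0,0,0,0,0]]' 0 40;python3 - <<'E'
from h import *
go([458.8,224.9,50],97.7)
w=r.snapshot("wrist"); 
crop(w,"w6.png",265,190,110,110,6)
E
```

```text
time: 2.85
tool_pos: [457.5, 225.4, 49.2]
tcp_rot: [180.0, -0.0, 97.7]
ft_force: [0.2, 0.0, -0.2]
finger_gap: 51.3
time: 3.45
tool_pos: [457.4, 225.3, 48.9]
tcp_rot: [-180.0, 0.0, 97.7]
ft_force: [0.5, -0.8, -0.1]
finger_gap: -0.3
t3.45 row [-0.0025  0.0054 -0.0044] [-0.      0.     -0.0001] at [457.3791 225.3335  48.9091] [-179.9967    0.0013   97.6826] F [ 0.4931 -0.7973 -0.051 ] -0.2615483984748613
```

View pics/w6.png

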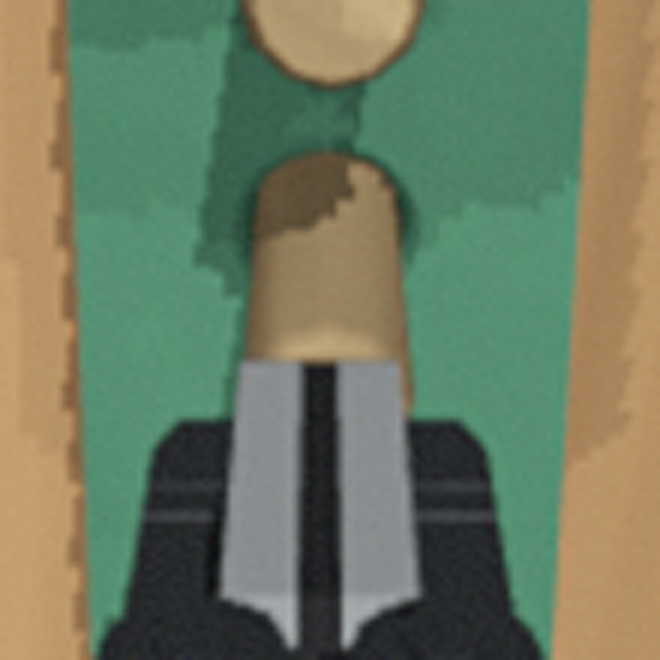

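The grip missed: the gap is 0. In the picture the fingers cover the dowel's top instead of straddling it. I'll check from the side.

Run:
```python
from h import *
s=r.snapshot("side"); crop(s,"s1.png",200,60,160,130,5)
t=r.snapshot("top"); crop(t,"t1.png",200,190,110,80,7)
p=r.sense()["tool_pos"]; print(p,proj(s,p),proj(t,p),proj(s,p+[0,0,40]))
```

```text
[457.3957 225.3252  48.9435] [269.7378 180.9485] [260.9465 233.6626] [268.6972 167.1227]
```

View pics/s1.png

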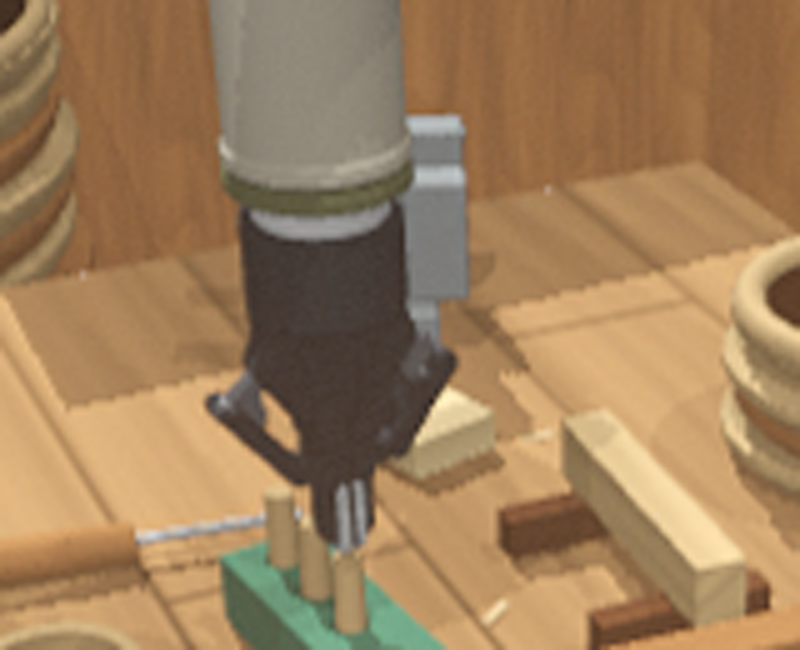

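View pics/t1.png

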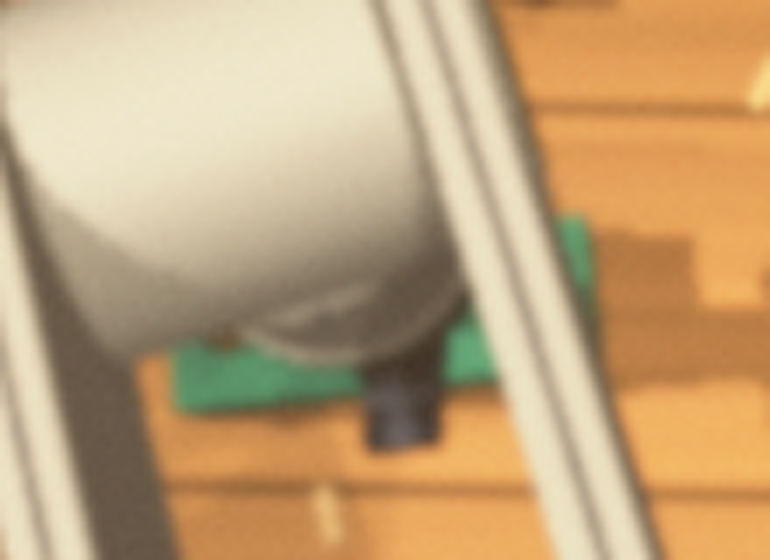

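Run:
```python
from h import *
s=r.snapshot("side"); w=r.snapshot("wrist")
print(tri(ray(s,270.4,169.6),ray(w,318.5,250)))
st=r.sense(); p=st["tool_pos"];R=Ro.from_euler('xyz',st["tcp_rot"],degrees=True)
for x in(11,0,-11):
  for z in (0,-10,-19,-30,-40): print(x,z,proj(w,p+R.apply([x,0,z])),proj(s,p+R.apply([x,0,z])))
print(st["joint_pos"],w["extrinsics"][:3,3])
crop(w,"w7.png",240,180,160,130,5)
```

```text
(array([459.6474, 228.8073,  78.6096]), [np.float64(2.748512013800296), np.float64(2.7485120138003722)])
11 0 [318.1642 218.3966] [267.6738 179.0329]
11 -10 [318.1892 224.5998] [267.4092 175.6383]
11 -19 [318.214  230.7564] [267.1689 172.5556]
11 -30 [318.2479 239.1468] [266.8724 168.752 ]
11 -40 [318.2826 247.7517] [266.6002 165.2595]
0 0 [318.1597 234.3667] [269.7422 180.9437]
0 -10 [318.1841 241.2599] [269.4857 177.5365]
0 -19 [318.2081 248.0886] [269.2528 174.4422]
0 -30 [318.2409 257.3744] [268.9654 170.6241]
0 -40 [318.2744 266.8736] [268.7015 167.118 ]
-11 0 [318.1554 249.7683] [271.837  182.8789]
-11 -10 [318.1791 257.2974] [271.5889 179.459 ]
-11 -19 [318.2025 264.7428] [271.3635 176.3531]
-11 -30 [318.2342 274.8459] [271.0855 172.5205]
-11 -40 [318.2666 285.1558] [270.8301 169.0007]
[ 20.4632   0.4883 108.2757   0.0003  71.235   12.7816] [446.0873 307.123  228.3442]
```

View pics/w7.png

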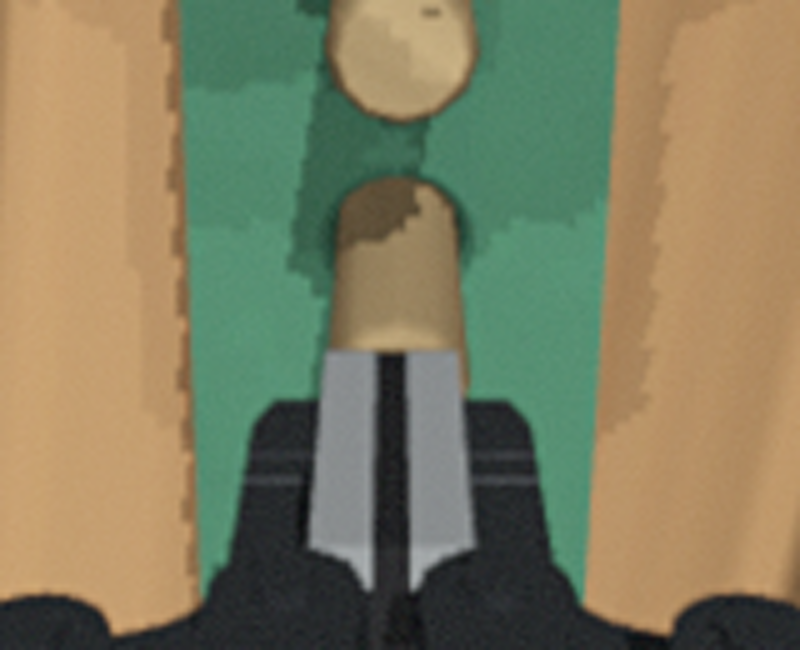

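The side view (fingertips at about (270,170), just over the dowel top) and the wrist view (tip edge at (318,250)) agree. The real fingertips are about 40 mm above the reported TCP: the pads span 40 to 78 mm behind it, which is the stated 38 mm pad length. The three cameras agree with each other, so I'll trust vision for finger height. I'll open and descend in steps, looking as I go.

```bash
python3 -m jog '[[0.004,0,0,0,0,0],[0.004,0,0,0,0,0],[0.004,0,0,0,0,0],[0.004,0,0,0,0,0],[0.004,0,0.04,0,0,0],[0.004,0,0.08,0,0,0],[0.004,0,0.08,0,0,0]]' 0.6
python3 - <<'E'
from h import *
go([458.8,224.9,10],97.7)
s=r.snapshot("side"); crop(s,"s2.png",200,60,160,130,5)
E
```

```text
time: 4.4
tool_pos: [455.5, 225.6, 26.5]
tcp_rot: [-179.8, 0.0, 97.7]
ft_force: [-0.8, -0.2, -0.5]
finger_gap: 50.9
t4.40 row [-0.0046  0.0131  0.0658] [-0.0012  0.0003 -0.0001] at [455.4688 225.6348  26.4676] [-179.786     0.0485   97.6814] F [-0.8229 -0.2225 -0.5486] 50.94751556012714
```

View pics/s2.png

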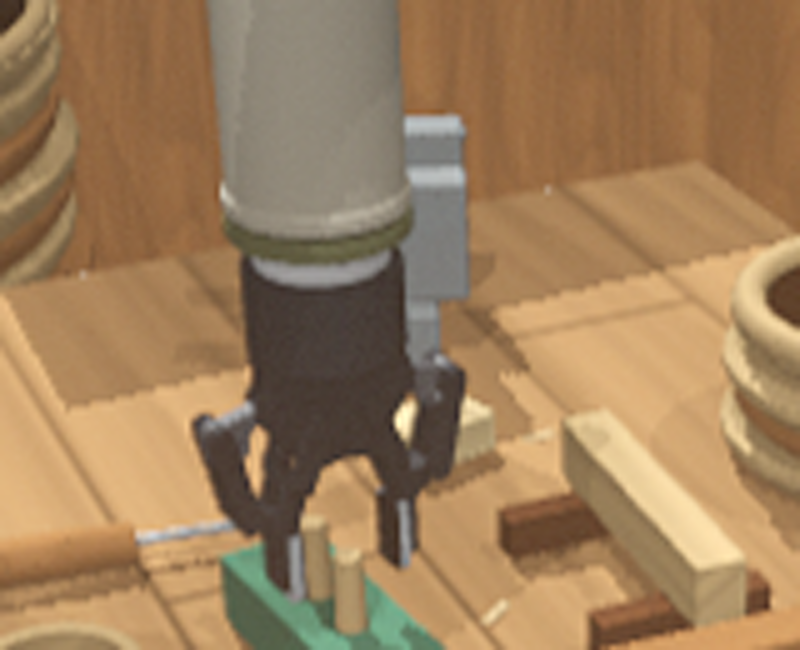

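The fingers straddle the nearest dowel, with tips at s2 (295,598) and (405,562) either side of it at (350,590). I'll go on down and close.

```bash
python3 -m jog '[[0,0,0.04,0,0,0],[0,0,0.07,0,0,0],[0,0,0.07,0,0,0],[0,0,0.07,0,0,0]]' 0.6
python3 - <<'E'
from h import *
go([458.8,224.9,10],97.7)
s=r.snapshot("side"); crop(s,"s3.png",200,60,160,130,5)
w=r.snapshot("wrist"); crop(w,"w8.png",240,180,160,130,5)
E
```

```text
time: 4.85
tool_pos: [456.9, 226.2, 11.0]
tcp_rot: [-180.0, 0.0, 97.7]
ft_force: [0.4, -0.6, 0.2]
finger_gap: 51.3
t4.85 row [-0.0061  0.0067  0.0042] [-0.0003  0.0001 -0.0001] at [456.9349 226.1927  11.0412] [-179.9528    0.0113   97.6834] F [ 0.4155 -0.5772  0.173 ] 51.31253823827291
```

View pics/w8.png

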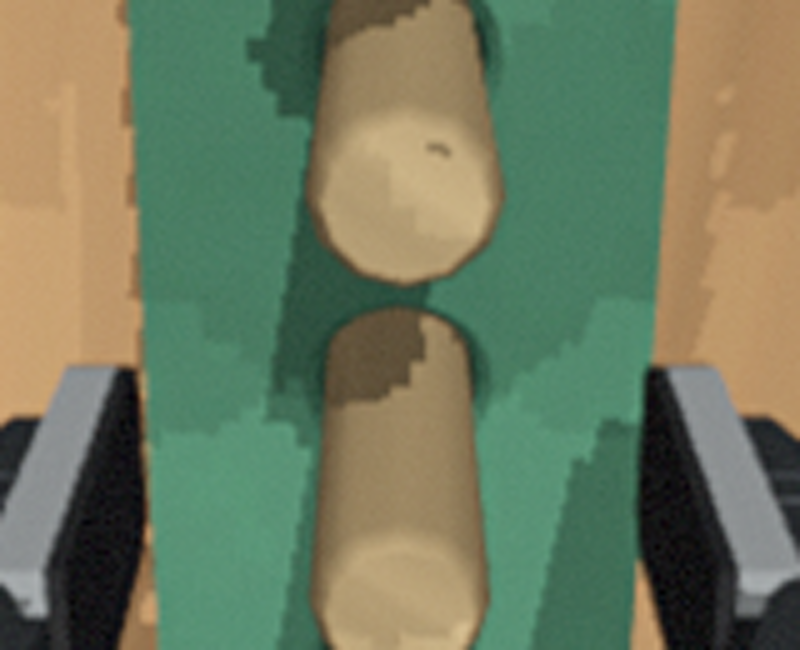

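View pics/s3.png

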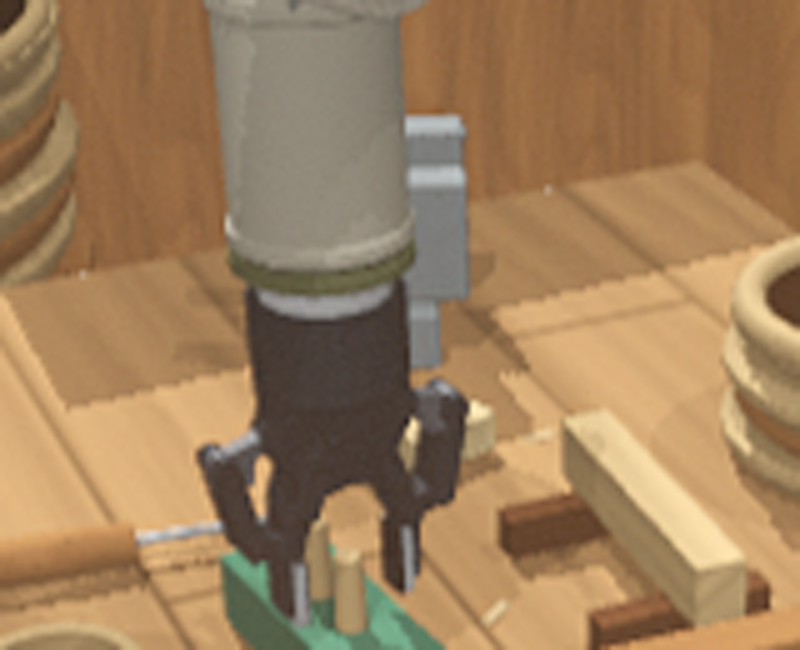

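Centred (dowel at w8 u≈400, finger midpoint 392). Closing.

```bash
python3 -m jog '[[0,0,0,0,0,0],[0,0,0,0,0,0],[0,0,0,0,0,0],[0,0,0,0,0,0],[0,0,0,0,0,0]]' 0 40;python3 - <<'E'
from h import *
go([458.8,224.9,10],97.7)
w=r.snapshot("wrist"); crop(w,"w9.png",240,180,160,130,5)
E
```

```text
time: 5.45
tool_pos: [457.5, 226.4, 11.8]
tcp_rot: [180.0, -0.0, 97.7]
ft_force: [0.6, 0.5, 3.0]
finger_gap: 14.4
t5.45 row [-0.0068  0.0043  0.0071] [ 0.0002 -0.     -0.0001] at [457.5171 226.4307  11.7859] [179.9707  -0.0065  97.684 ] F [0.6459 0.5007 3.0278] 14.408226052809667
```

View pics/w9.png

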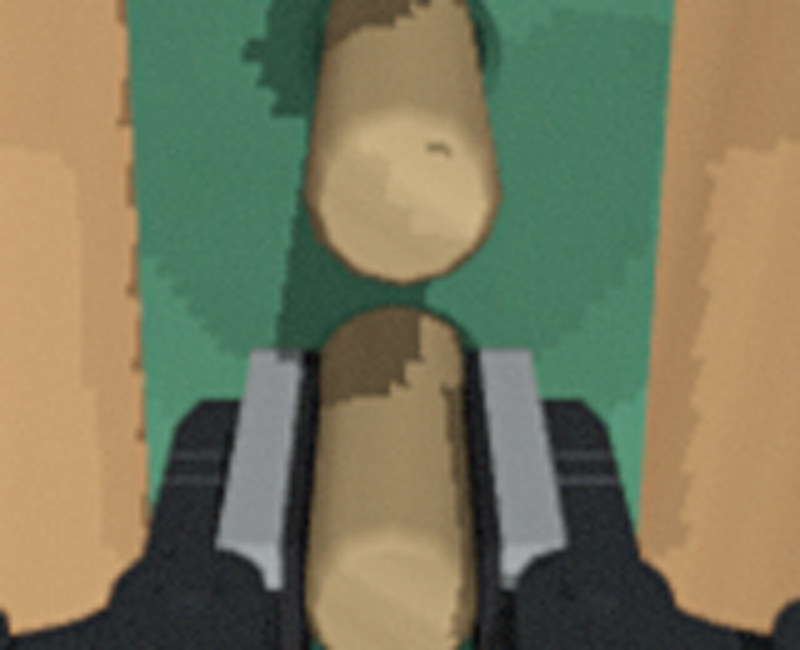

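Gripped (gap 14.4 mm, pads either side of the dowel). Lifting and carrying over the fence.

```bash
python3 -m jog '[[0,0,-0.1,0,0,0],[0,0,-0.2,0,0,0],[0,0,-0.4,0,0,0],[0,0,-0.6,0,0,0],[0,0,-0.62,0,0,0],[0,0,-0.62,0,0,0]]' 0 40;python3 - <<'E'
from h import *
go([501,-12,165],104.5)
s=r.snapshot("side"); crop(s,"s4.png",200,60,160,130,5)
E
```

```text
time: 6.1
tool_pos: [458.8, 226.9, 168.7]
tcp_rot: [179.7, -0.1, 97.7]
ft_force: [0.3, -0.1, -1.4]
finger_gap: 14.7
t6.10 row [-0.9697  0.0393  0.0141] [ 0.0015 -0.0003 -0.0379] at [458.8431 226.923  168.7416] [179.7336  -0.0621  97.6823] F [ 0.3476 -0.068  -1.4214] 14.728511298552844
```

View pics/s4.png

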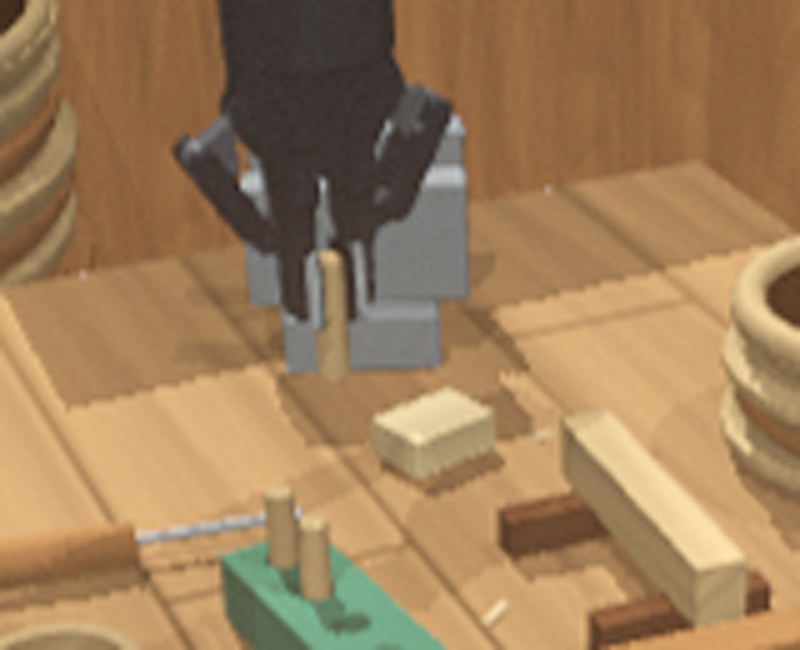

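Dowel lifted cleanly and upright in the grip. Crossing the fence.

```bash
python3 -m jog '[[-0.97,0.04,0,0,0,-0.038],[-0.97,0.04,0,0,0,-0.038],[-0.97,0.04,0,0,0,-0.038],[-0.97,0.04,0,0,0,-0.038],[-0.97,0.04,0,0,0,-0.038],[-0.97,0.04,0,0,0,-0.038]]' 0 40;python3 -c "
from h import *
go([544.6,-249,110],111.4)"
```

```text
time: 6.75
tool_pos: [498.4, -17.3, 163.5]
tcp_rot: [-179.7, 0.0, 104.2]
ft_force: [0.3, 0.5, 0.3]
finger_gap: 14.4
t6.75 row [-0.9437 -0.0473  0.2145] [-0.0014 -0.     -0.0399] at [498.353  -17.3322 163.5309] [-179.743     0.0073  104.2157] F [0.28   0.5186 0.3375] 14.401951841851526
```

```bash
python3 -m jog '[[-0.94,-0.047,0,0,0,-0.04],[-0.94,-0.047,0,0,0,-0.04],[-0.94,-0.047,0,0,0,-0.04],[-0.94,-0.047,0,0,0,-0.04],[-0.94,-0.047,0,0,0,-0.04],[-0.94,-0.047,0.1,0,0,-0.04],[-0.94,-0.047,0.25,0,0,-0.04],[-0.94,-0.047,0.35,0,0,-0.04],[-0.94,-0.047,0.4,0,0,-0.04],[-0.94,-0.047,0.4,0,0,-0.04]]' 0 40;python3 - <<'E'
from h import *
go([544.6,-249,60],111.4)
s=r.snapshot("side"); crop(s,"s5.png",310,210,150,120,5)
t=r.snapshot("top"); crop(t,"t5.png",370,165,100,98,6)
w=r.snapshot("wrist"); cv2.imwrite("pics/w10.png",w["pixels"][:,:,::-1])
E
```

```text
time: 7.75
tool_pos: [544.7, -241.0, 62.5]
tcp_rot: [-179.8, -0.3, 111.8]
ft_force: [0.2, 0.1, -0.5]
finger_gap: 14.9
t7.75 row [-0.0294 -0.0123  0.0099] [-0.0013 -0.0017  0.002 ] at [ 544.7392 -241.0332   62.5058] [-179.7582   -0.307   111.7525] F [ 0.2313  0.0713 -0.484 ] 14.863607294384998
```

View pics/s5.png

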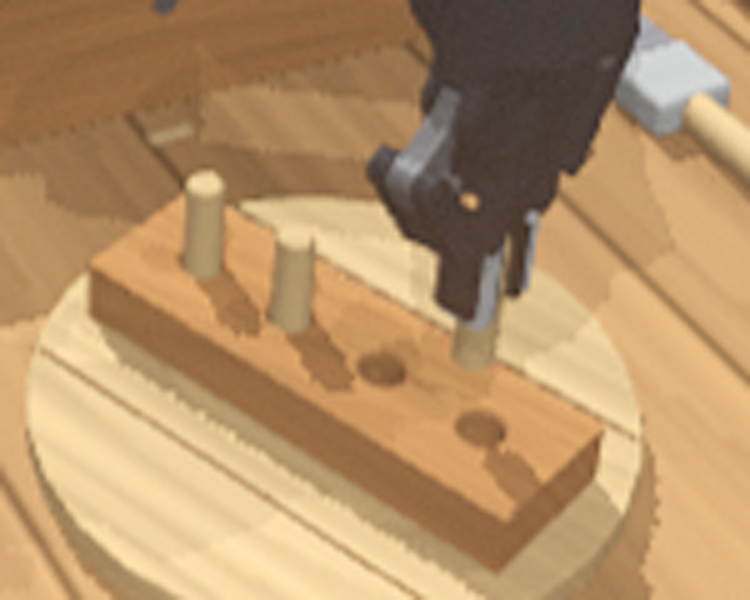

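View pics/w10.png

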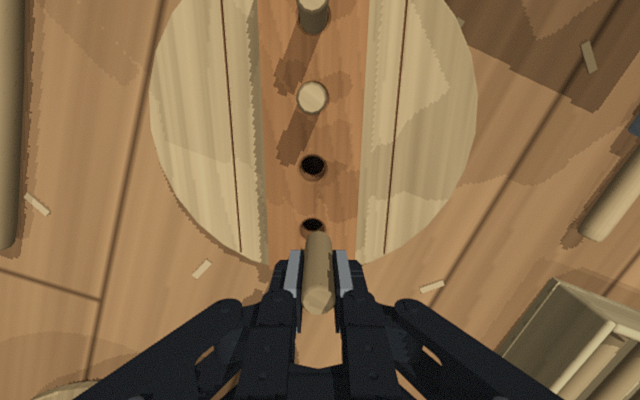

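View pics/t5.png

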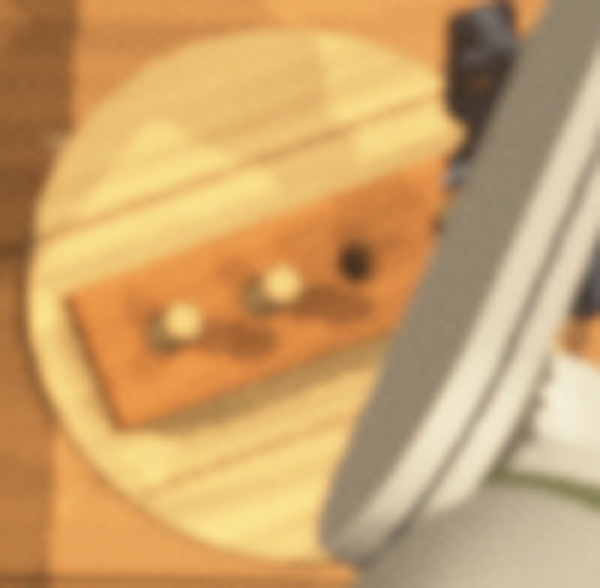

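Side view: the held dowel's foot is at s5 (475,362) and the target hole at (481,429), with the arm still settling. I'll nudge it to the target pose, then measure the foot against the hole.

```bash
python3 -m jog '[[-0.01,-0.008,0.02,0,0,0.001],[-0.01,-0.008,0.02,0,0,0.001],[-0.01,-0.008,0.02,0,0,0.001]]' 0 40;python3 - <<'E'
from h import *
go([544.6,-249,60],111.4)
s=r.snapshot("side"); crop(s,"s6.png",370,240,80,70,10)
w=r.snapshot("wrist"); crop(w,"w11.png",270,140,100,75*2,5)
go([544.6,-249,60],111.4)
E
```

```text
time: 8.2
tool_pos: [546.5, -246.4, 62.0]
tcp_rot: [180.0, 0.0, 111.5]
ft_force: [0.1, -0.3, 0.1]
finger_gap: 14.9
t8.20 row [-0.0068 -0.0107  0.0082] [0.0002 0.0002 0.0007] at [ 546.4638 -246.4449   62.0442] [179.9692   0.0379 111.531 ] F [ 0.067  -0.2872  0.1223] 14.868232435396855
t8.30 row [-0.0074 -0.0107  0.0075] [0.0001 0.0001 0.0008] at [ 546.4066 -246.3067   61.8845] [179.9763   0.0259 111.5373] F [-0.2448  0.279  -0.5906] 14.64482681118873
```

View pics/s6.png

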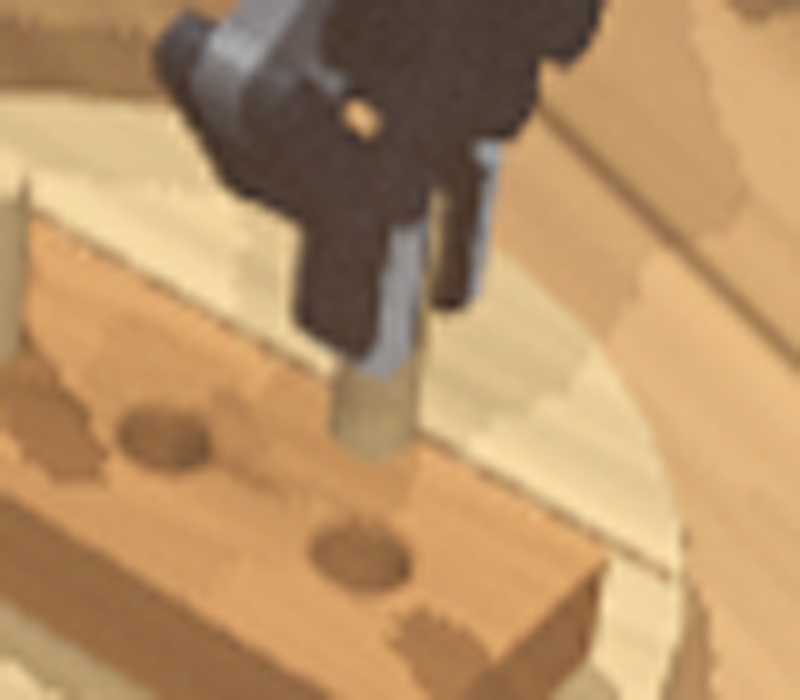

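View pics/w11.png

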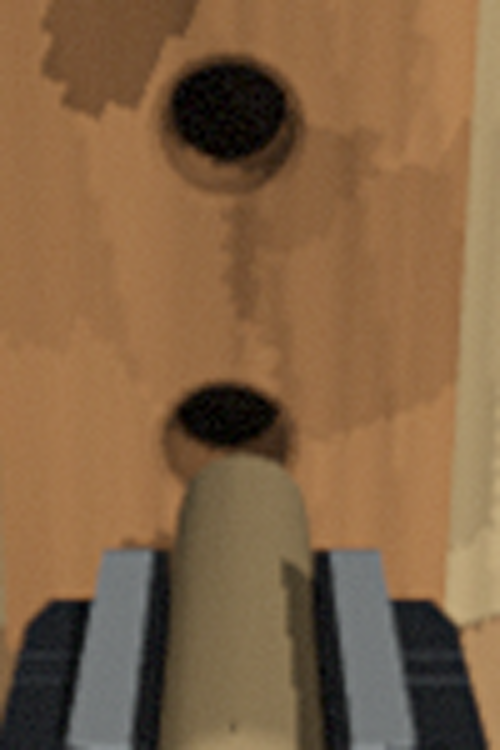

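Run:
```python
from h import *
s=r.snapshot("side");w=r.snapshot("wrist");st=r.sense()
x,e=tri(ray(s,407.5,282.9),ray(w,318,242.3)); print("foot",x,e)
R=Ro.from_euler('xyz',st["tcp_rot"],degrees=True)
print("foot in tool",R.inv().apply(x-st["tool_pos"]))
h,e=tri(ray(s,406,295.6),ray(w,270+45.6,140+87.5)); print("hole",h,e,plane(s,406,295.6,44))
for z in (60,65,70,75): print(z,plane(s,407.5,282.9,z),plane(w,318,242.3,z))
print("wrist hole plane",plane(w,270+45.6,140+87.5,44))
```

```text
foot [ 546.881  -247.6252   70.7496] [np.float64(0.3302693081990012), np.float64(0.3302693081990414)]
foot in tool [-1.4664 -0.0074 -9.0102]
hole [ 545.7706 -250.4393   41.8389] [np.float64(0.24910275623497716), np.float64(0.24910275623465236)] [ 544.1109 -252.097    44.    ]
60 [ 554.5349 -238.7795   60.    ] [ 548.5228 -252.3807   60.    ]
65 [ 551.1437 -242.9063   65.    ] [ 547.6144 -250.0939   65.    ]
70 [ 547.7525 -247.0331   70.    ] [ 546.706  -247.8071   70.    ]
75 [ 544.3613 -251.1599   75.    ] [ 545.7976 -245.5203   75.    ]
wrist hole plane [ 545.6726 -249.6807   44.    ]
```

Foot at (546.9,-247.6,70.7), hole at (545.8,-250.4). The two rays meet within 0.4 mm, and the foot height matches expectation. I'll shift by that difference and descend to just above the mouth.

```bash
python3 -m jog '[[-0.009,-0.008,0,0,0,0],[-0.009,-0.008,0.04,0,0,0],[-0.009,-0.008,0.08,0,0,0],[-0.009,-0.008,0.092,0,0,0],[-0.009,-0.008,0.092,0,0,0],[-0.009,-0.008,0.092,0,0,0]]' 0 40;python3 - <<'E'
from h import *
go([544.6,-249,36],111.4)
s=r.snapshot("side"); crop(s,"s7.png",370,240,80,70,10)
w=r.snapshot("wrist"); crop(w,"w12.png",270,140,100,150,5)
E
```

```text
time: 9.0
tool_pos: [545.1, -248.9, 38.2]
tcp_rot: [-180.0, -0.0, 111.5]
ft_force: [0.4, 0.1, 0.4]
finger_gap: 15.2
t9.00 row [ 0.0003 -0.0019  0.0088] [-0.0001 -0.0001  0.0008] at [ 545.0676 -248.8951   38.2037] [-179.9836   -0.0206  111.5468] F [0.3884 0.088  0.4113] 15.230867920435218
```

View pics/s7.png

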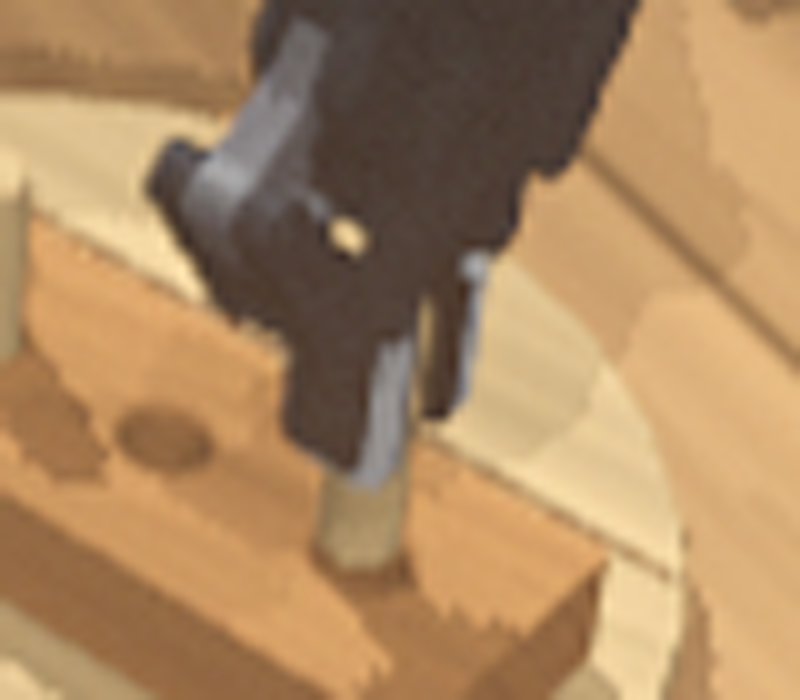

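View pics/w12.png

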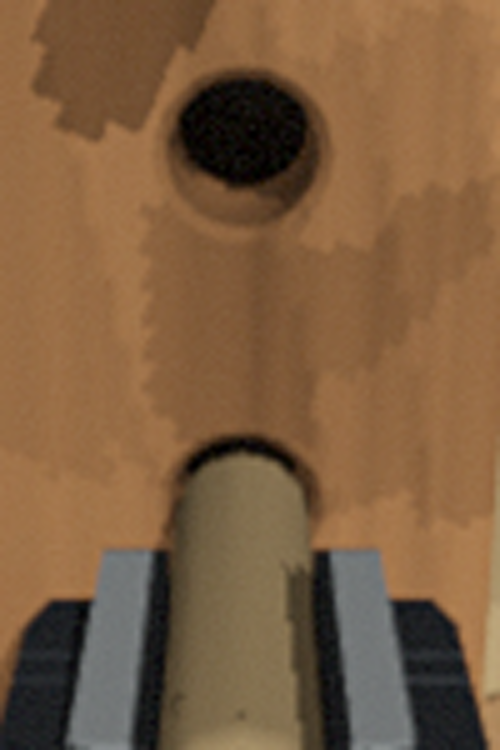

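Aligned: side foot centre at u=362 and hole at 360; wrist foot at u=245 and hole at 243, with an even rim showing. Pushing in.

```bash
python3 -m jog '[[0,0,0.012,0,0,0],[0,0,0.024,0,0,0],[0,0,0.036,0,0,0],[0,0,0.05,0,0,0],[0,0,0.065,0,0,0],[0,0,0.08,0,0,0],[0,0,0.09,0,0,0],[0,0,0.095,0,0,0],[0,0,0.095,0,0,0]]' 0 40;python3 - <<'E'
from h import *
go([544.6,-249,16],111.4)
s=r.snapshot("side"); crop(s,"s8.png",310,210,150,120,5)
E
```

```text
time: 10.0
tool_pos: [545.6, -249.5, 15.8]
tcp_rot: [180.0, 0.1, 111.5]
ft_force: [-3.1, -1.7, 8.5]
finger_gap: 15.0
t10.00 row [ 0.0032 -0.003  -0.001 ] [0.0001 0.0003 0.0008] at [ 545.5961 -249.4574   15.7609] [179.978    0.0544 111.5414] F [-3.0506 -1.7429  8.5038] 14.997123788161879
```

View pics/s8.png

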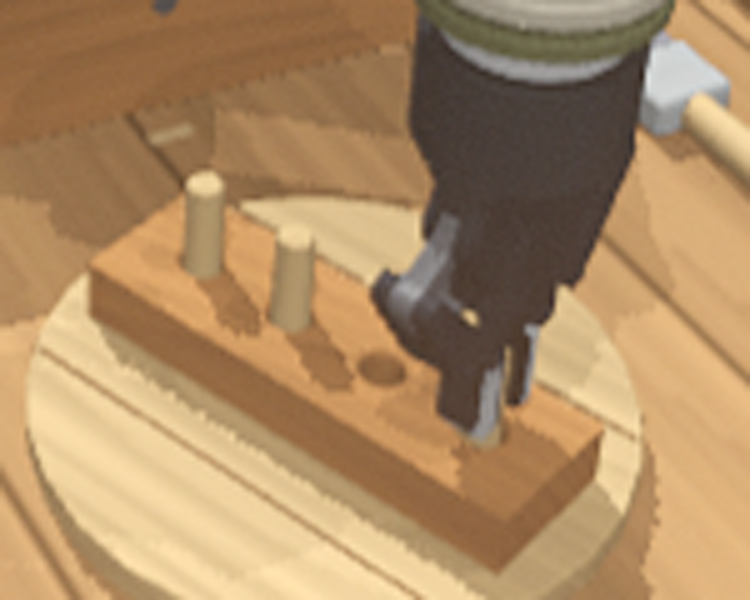

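It's in to the expected depth with 8.5 N. One small push more, then release and lift.

```bash
python3 -m jog '[[0,0,0.008,0,0,0],[0,0,0.008,0,0,0]]' 0 40; python3 -m jog '[[0,0,-0.006,0,0,0],[0,0,-0.006,0,0,0],[0,0,-0.006,0,0,0],[0,0,-0.006,0,0,0],[0,0,-0.1,0,0,0],[0,0,-0.3,0,0,0],[0,0,-0.5,0,0,0],[0,0,-0.6,0,0,0],[0,0,-0.6,0,0,0]]' 0.6;python3 - <<'E'
from h import *
go([501,-12,165],104.5)
s=r.snapshot("side"); crop(s,"s9.png",310,210,150,120,5)
w=r.snapshot("wrist"); cv2.imwrite("pics/w13.png",w["pixels"][:,:,::-1])
E
```

```text
time: 10.25
tool_pos: [546.2, -249.8, 15.5]
tcp_rot: [179.9, 0.1, 111.5]
ft_force: [-6.3, 0.9, 20.1]
finger_gap: 14.6
time: 11.15
tool_pos: [548.1, -250.5, 168.6]
tcp_rot: [179.7, 0.4, 111.6]
ft_force: [-0.9, -0.5, 0.2]
finger_gap: 51.2
t11.15 row [0.9566 0.1752 0.0088] [0.002  0.0021 0.0392] at [ 548.0863 -250.5016  168.6384] [179.67     0.4022 111.551 ] F [-0.8854 -0.4557  0.2053] 51.20972292259077
```

View pics/s9.png

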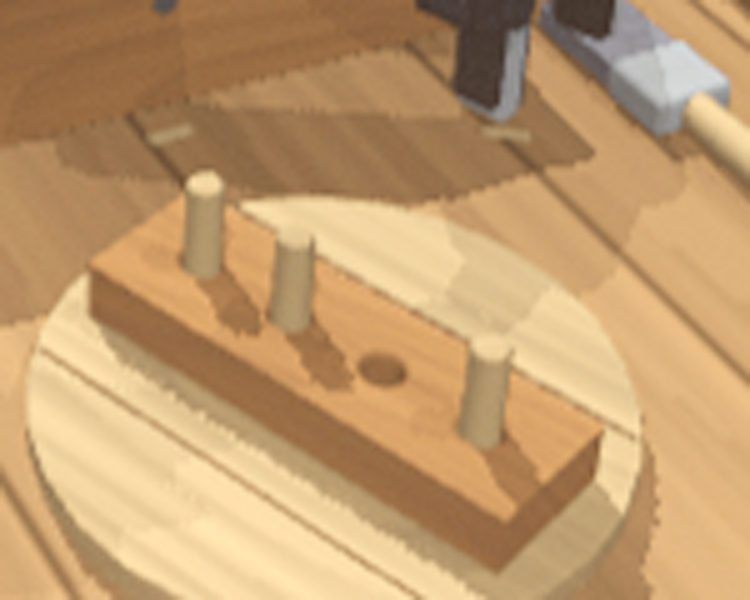

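View pics/w13.png

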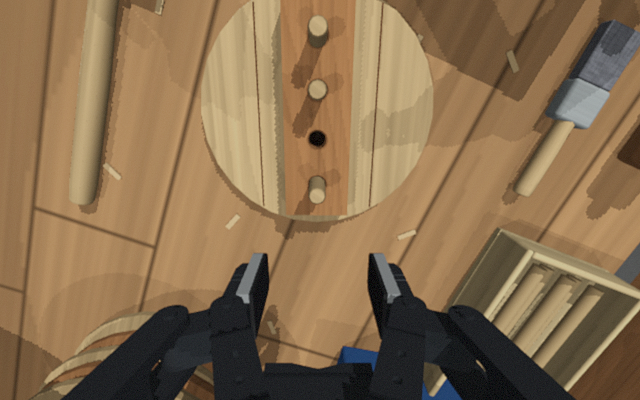

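The first dowel is fully home: same exposed length as its neighbours, s9 (487,345) to (482,440). Back for the next spare.

```bash
python3 -m jog '[[0.957,0.175,0,0,0,0.039],[0.957,0.175,0,0,0,0.039],[0.957,0.175,0,0,0,0.039],[0.957,0.175,0,0,0,0.039],[0.957,0.175,0,0,0,0.039],[0.957,0.175,0,0,0,0.039],[0.957,0.175,0,0,0,0.039]]' 0.6;python3 -c "
from h import *
go([452.7,264,165],97.7)"
```

```text
time: 11.95
tool_pos: [496.7, -9.3, 160.6]
tcp_rot: [-179.8, -0.1, 104.7]
ft_force: [0.8, -1.2, -0.5]
finger_gap: 51.2
t11.95 row [ 1.1023  0.1067 -0.0168] [-0.001  -0.0002  0.0387] at [496.6645  -9.3362 160.6338] [-179.8209   -0.054   104.6704] F [ 0.8177 -1.1797 -0.4812] 51.195277149848565
```

```bash
python3 -m jog '[[0.95,0.09,0,0,0,0.039],[0.95,0.09,0,0,0,0.039],[0.95,0.09,0,0,0,0.039],[0.95,0.09,0,0,0,0.039],[0.95,0.09,0,0,0,0.039],[0.95,0.09,0,0,0,0.039]]' 0.6;python3 -m jog '[[0.152,0.01,0,0,0,0],[0.152,0.01,0,0,0,0],[0.152,0.01,0.15,0,0,0],[0.152,0.01,0.25,0,0,0],[0.152,0.01,0.25,0,0,0],[0.152,0.01,0.25,0,0,0]]';python3 -c "
from h import *
go([452.7,264,10],97.7)
w=r.snapshot('wrist'); cv2.imwrite('pics/w14.png',w['pixels'][:,:,::-1])
print(proj(w,(454,262.8,80)),proj(w,(449,300.2,80)))
s=r.snapshot('side'); crop(s,'s10.png',200,60,160,130,5)
go([452.7,264,10],97.7)
"
```

```text
time: 12.55
tool_pos: [459.2, 227.9, 161.3]
tcp_rot: [-179.9, -0.0, 97.7]
ft_force: [0.5, -1.8, -0.6]
finger_gap: 51.0
time: 13.15
tool_pos: [457.8, 261.6, 99.7]
tcp_rot: [-179.9, 0.1, 97.4]
ft_force: [1.2, -0.5, 1.3]
finger_gap: 50.9
t13.15 row [ 0.0124 -0.0182  0.3587] [-0.0006  0.0003 -0.0016] at [457.7897 261.626   99.678 ] [-179.8837    0.0557   97.4144] F [ 1.1986 -0.5084  1.3082] 50.93967754475464
[312.9818 220.3409] [312.4778 167.2764]
t13.25 row [ 0.0079 -0.0258  0.3671] [ 0.0006 -0.0001 -0.0014] at [459.1753 262.804  101.7978] [179.8853  -0.0238  97.442 ] F [ 0.331  -0.2007  0.5765] 51.16759772665526
```

View pics/w14.png

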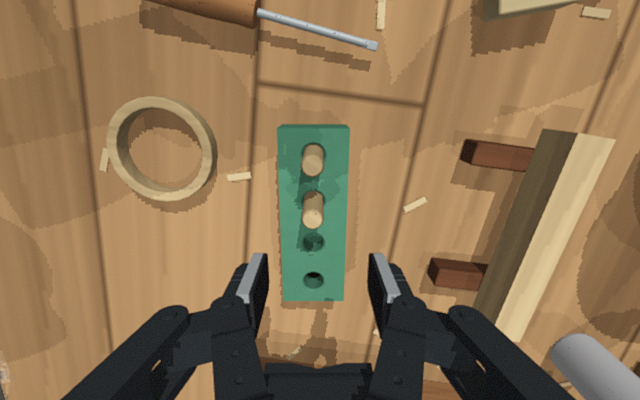

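View pics/s10.png

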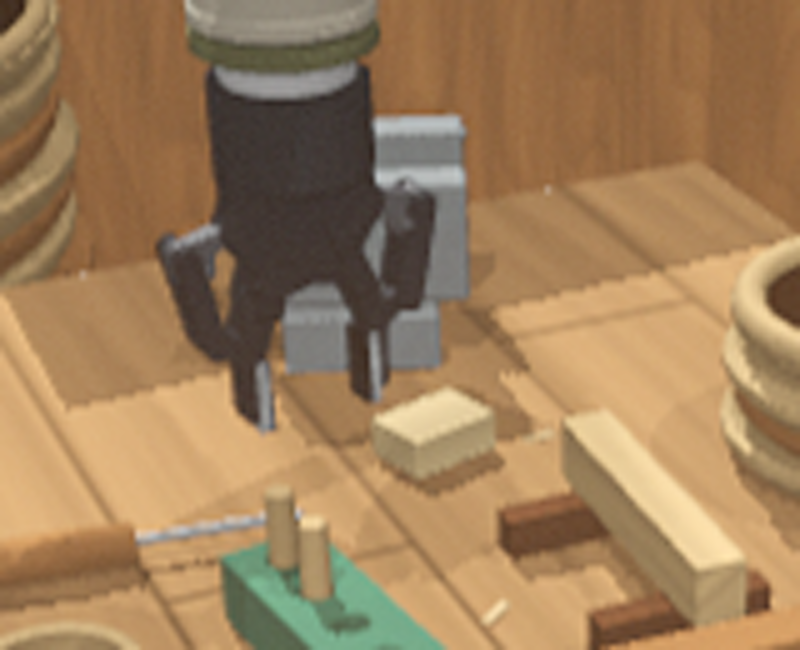

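The spare's top is at (313,216) against a predicted (313,220), so I need about 6 mm sideways before going down.

```bash
python3 -m jog '[[0.009,-0.024,0,0,0,-0.001],[0.009,-0.024,0.1,0,0,-0.001],[0.009,-0.024,0.2,0,0,-0.001],[0.009,-0.024,0.29,0,0,-0.001],[0.009,-0.024,0.33,0,0,-0.001],[0.009,-0.024,0.36,0,0,-0.001],[0.009,-0.024,0.365,0,0,-0.001],[0.009,-0.024,0.365,0,0,-0.001]]' 0.6;python3 -c "
from h import *
go([452.7,264,10],97.7)
w=r.snapshot('wrist'); crop(w,'w15.png',240,150,160,160,4)
"
```

```text
time: 14.05
tool_pos: [452.2, 265.0, 9.9]
tcp_rot: [179.9, -0.0, 97.7]
ft_force: [-0.1, 0.7, -0.4]
finger_gap: 51.2
t14.05 row [-0.0042  0.0015 -0.0003] [ 0.0004 -0.0001 -0.0001] at [452.1913 264.9919   9.9169] [179.9255  -0.0237  97.6884] F [-0.0794  0.7376 -0.4129] 51.17688696890185
```

View pics/w15.png

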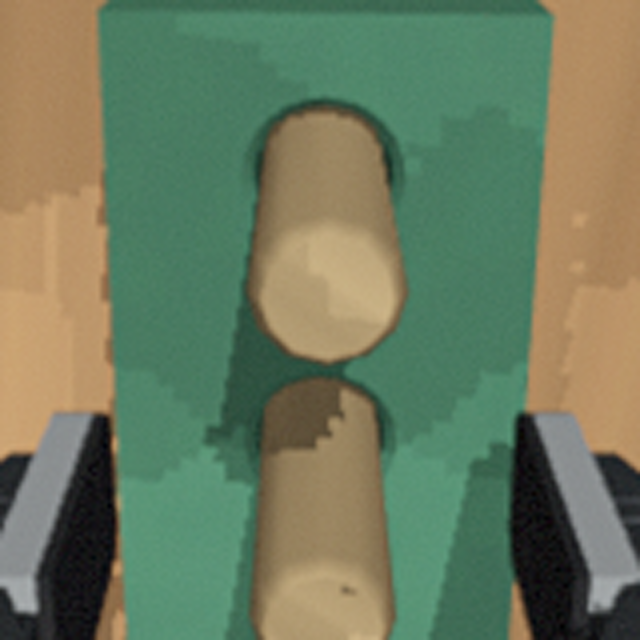

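Same relation as for the first grasp (dowel u≈322, finger midpoint 315). Close and lift.

```bash
python3 -m jog '[[0,0,0,0,0,0],[0,0,0,0,0,0],[0,0,0,0,0,0],[0,0,0,0,0,0],[0,0,0,0,0,0]]' 0 40; python3 -m jog '[[0,0,-0.1,0,0,0],[0,0,-0.2,0,0,0],[0,0,-0.4,0,0,0],[0,0,-0.6,0,0,0],[0,0,-0.63,0,0,0],[0,0,-0.63,0,0,0]]' 0 40;python3 -c "
from h import *
go([490,10,170],104.5)
"
```

```text
time: 14.6
tool_pos: [452.1, 264.8, 9.5]
tcp_rot: [179.9, -0.0, 97.7]
ft_force: [-0.0, -0.6, 5.0]
finger_gap: 14.9
time: 15.2
tool_pos: [453.0, 265.4, 169.0]
tcp_rot: [179.7, -0.1, 97.7]
ft_force: [-0.6, 0.2, -0.4]
finger_gap: 15.0
t15.20 row [-1.0321  0.0099 -0.0055] [ 0.0015 -0.0004 -0.0378] at [453.0204 265.3657 168.9799] [179.7393  -0.083   97.6891] F [-0.5676  0.1911 -0.4239] 14.950830923773834
```

```bash
python3 -m jog '[[-0.97,0.01,0,0,0,-0.038],[-0.97,0.01,0,0,0,-0.038],[-0.97,0.01,0,0,0,-0.038],[-0.97,0.01,0,0,0,-0.038],[-0.97,0.01,0,0,0,-0.038],[-0.97,0.01,0,0,0,-0.038]]' 0 40;python3 -c "
from h import *
go([529.5,-207,62],111.4)"
```

```text
time: 15.8
tool_pos: [485.3, 19.9, 163.7]
tcp_rot: [-179.8, 0.0, 104.2]
ft_force: [-0.0, 1.1, 0.4]
finger_gap: 14.8
t15.80 row [-0.9231 -0.0497  0.4077] [-0.0013  0.0001 -0.0399] at [485.2796  19.9218 163.7457] [-179.7596    0.0326  104.2126] F [-0.0235  1.0663  0.3686] 14.810897142089484
```

```bash
python3 -m jog '[[-0.91,-0.05,0,0,0,-0.04],[-0.91,-0.05,0,0,0,-0.04],[-0.91,-0.05,0,0,0,-0.04],[-0.91,-0.05,0,0,0,-0.04],[-0.91,-0.05,0,0,0,-0.04],[-0.91,-0.05,0.05,0,0,-0.04],[-0.91,-0.05,0.15,0,0,-0.04],[-0.91,-0.05,0.2,0,0,-0.04],[-0.91,-0.05,0.2,0,0,-0.04]]' 0 40;python3 -c "
from h import *
go([529.5,-207,62],111.4)"
```

```text
time: 16.7
tool_pos: [528.7, -196.3, 112.1]
tcp_rot: [-179.7, -0.3, 111.8]
ft_force: [0.3, 1.1, 0.3]
finger_gap: 14.6
t16.70 row [-0.0422 -0.0121  0.2002] [-0.0015 -0.0018  0.0021] at [ 528.7391 -196.2573  112.0848] [-179.7225   -0.3276  111.778 ] F [0.2881 1.0547 0.2979] 14.623850963375672
```

```bash
python3 -m jog '[[-0.03,-0.006,0,0,0,0.001],[-0.03,-0.006,0.05,0,0,0.001],[-0.03,-0.006,0.12,0,0,0.001],[-0.03,-0.006,0.18,0,0,0.001],[-0.03,-0.006,0.2,0,0,0.001],[-0.03,-0.006,0.2,0,0,0.001],[-0.03,-0.006,0.2,0,0,0.001]]' 0 40;python3 - <<'E'
from h import *
go([529.5,-207,62],111.4)
s=r.snapshot("side"); crop(s,"s11.png",350,225,80,70,10)
w=r.snapshot("wrist"); crop(w,"w16.png",270,140,100,150,5)
go([529.5,-207,62],111.4)
E
```

```text
time: 17.4
tool_pos: [533.1, -206.4, 67.0]
tcp_rot: [180.0, 0.0, 111.5]
ft_force: [-0.5, -0.5, 0.6]
finger_gap: 15.0
t17.40 row [ 0.0032 -0.0144  0.02  ] [0.0002 0.0002 0.0008] at [ 533.1376 -206.4101   66.9992] [179.9713   0.0306 111.5453] F [-0.4679 -0.4568  0.5925] 14.955132634366748
t17.50 row [ 0.0043 -0.0154  0.0219] [0.0003 0.0004 0.0008] at [ 533.453  -206.5779   67.4732] [179.9381   0.0694 111.5433] F [ 0.1832  0.5784 -0.9665] 15.209209301543133
```

View pics/s11.png

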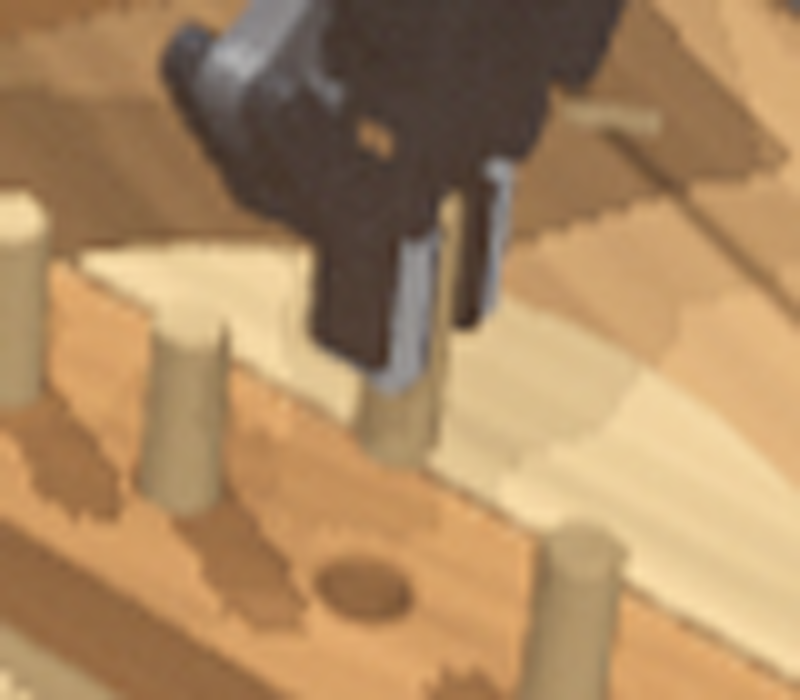

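View pics/w16.png

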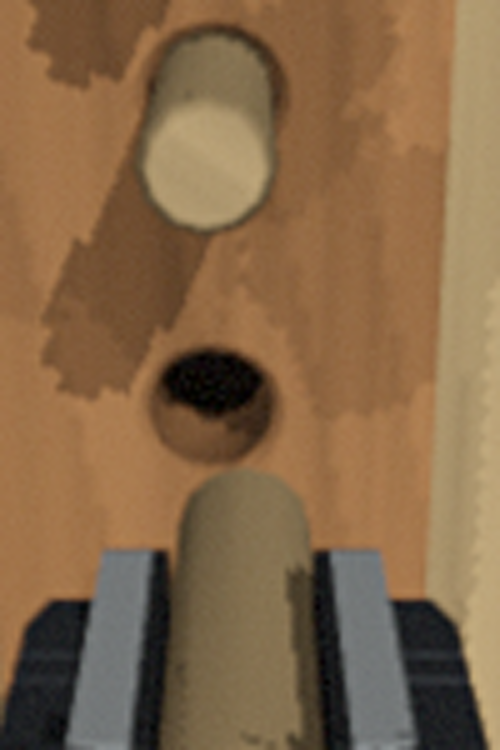

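Run:
```python
from h import *
s=r.snapshot("side");w=r.snapshot("wrist");st=r.sense()
x,e=tri(ray(s,389.25,268.15),ray(w,318,244.6)); print("foot",x,e)
R=Ro.from_euler('xyz',st["tcp_rot"],degrees=True)
print("foot in tool",R.inv().apply(x-st["tool_pos"]))
h,e=tri(ray(s,385.85,283.35),ray(w,312.2,221)); print("hole",h,e,plane(w,312.2,221,44))
print("shift",R.inv().apply(h-x)/250,st["tool_pos"])
```

```text
foot [ 533.2962 -207.6203   79.5139] [np.float64(0.34172119078678087), np.float64(0.3417211907868807)]
foot in tool [ -1.0222  -0.4499 -12.168 ]
hole [ 528.9468 -208.3893   43.4679] [np.float64(0.699209330378963), np.float64(0.6992093303787336)] [ 529.529  -208.4988   44.    ]
shift [ 0.0037 -0.0175  0.1442] [ 533.3551 -206.5123   67.3453]
```

Foot at (533.3,-207.6,79.5), hole at (529.2,-208.4,43.5). Shifting -4 mm in tool y and lowering to just over the mouth.

```bash
python3 -m jog '[[0.003,-0.0165,0,0,0,0],[0.003,-0.0165,0.05,0,0,0],[0.003,-0.0165,0.1,0,0,0],[0.003,-0.0165,0.125,0,0,0],[0.003,-0.0165,0.125,0,0,0],[0.003,-0.0165,0.125,0,0,0]]' 0 40;python3 - <<'E'
from h import *
go([529.5,-207,36],111.4)
s=r.snapshot("side"); crop(s,"s12.png",350,225,80,70,10)
w=r.snapshot("wrist"); crop(w,"w17.png",270,140,100,150,5)
E
```

```text
time: 18.2
tool_pos: [528.3, -206.9, 34.7]
tcp_rot: [-180.0, -0.0, 111.5]
ft_force: [-1.0, -0.6, -0.1]
finger_gap: 14.9
t18.20 row [-0.0021  0.0042 -0.0052] [-0.0002 -0.0002  0.0008] at [ 528.3263 -206.9047   34.7094] [-179.9597   -0.0447  111.5444] F [-1.0076 -0.615  -0.0777] 14.87924337128267
```

View pics/s12.png

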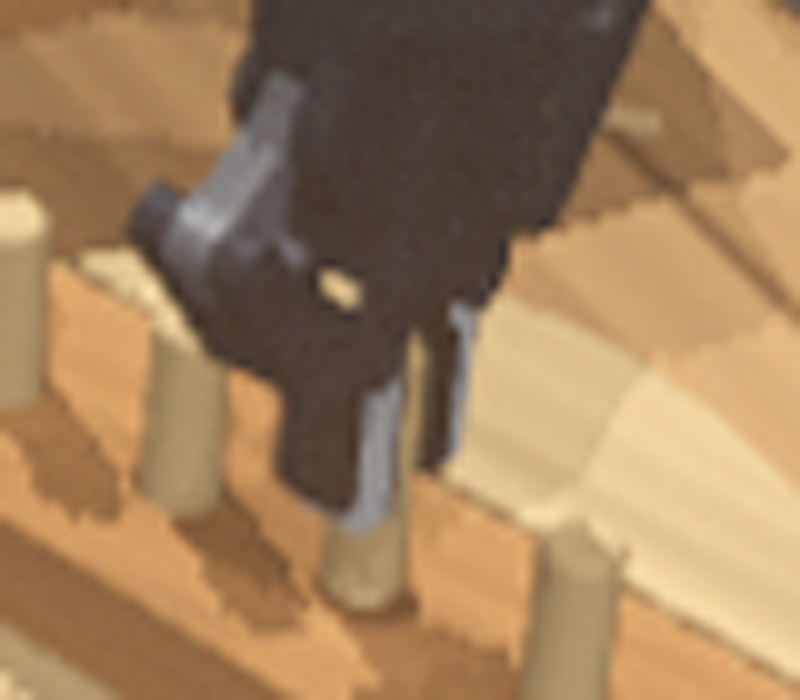

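View pics/w17.png

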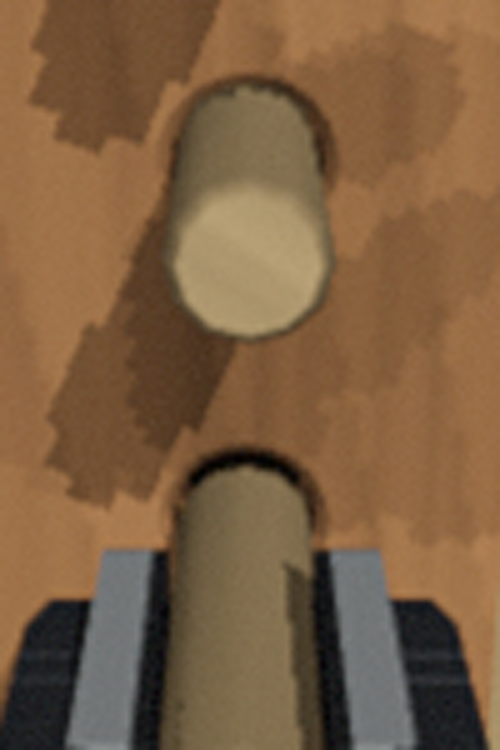

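Nearly concentric (wrist foot u=243, hole 248). Nudging 0.5 mm and pushing in.

```bash
python3 -m jog '[[0,0.002,0.012,0,0,0],[0,0.002,0.024,0,0,0],[0,0.002,0.036,0,0,0],[0,0.002,0.05,0,0,0],[0,0.002,0.065,0,0,0],[0,0.002,0.08,0,0,0],[0,0.002,0.09,0,0,0],[0,0.002,0.09,0,0,0]]' 0 40;python3 -c "
from h import *
go([529.5,-207,13.5],111.4)"
```

```text
time: 19.1
tool_pos: [529.5, -207.0, 13.5]
tcp_rot: [180.0, 0.0, 111.5]
ft_force: [-1.4, 1.6, 6.9]
finger_gap: 15.0
t19.10 row [0.0002 0.     0.    ] [0.0001 0.0001 0.0008] at [ 529.51   -207.0467   13.501 ] [179.9734   0.0257 111.5435] F [-1.3578  1.6287  6.8713] 14.969897084002863
```

```bash
python3 -m jog '[[0,0,0.01,0,0,0],[0,0,0.01,0,0,0]]' 0 40; python3 -m jog '[[0,0,-0.006,0,0,0],[0,0,-0.006,0,0,0],[0,0,-0.006,0,0,0],[0,0,-0.006,0,0,0],[0,0,-0.1,0,0,0],[0,0,-0.3,0,0,0],[0,0,-0.5,0,0,0],[0,0,-0.7,0,0,0],[0,0,-0.7,0,0,0]]' 0.6;python3 - <<'E'
from h import *
go([560,30,190],100)
s=r.snapshot("side"); crop(s,"s13.png",310,210,150,120,5)
w=r.snapshot("wrist"); cv2.imwrite("pics/w18.png",w["pixels"][:,:,::-1])
E
```

```text
time: 19.3
tool_pos: [530.3, -207.7, 13.1]
tcp_rot: [179.9, 0.1, 111.5]
ft_force: [-7.2, 2.2, 20.8]
finger_gap: 14.8
time: 20.2
tool_pos: [533.5, -209.0, 194.5]
tcp_rot: [179.5, 0.6, 111.5]
ft_force: [0.6, -0.2, 0.5]
finger_gap: 51.3
t20.20 row [0.8503 0.4497 0.0133] [0.0033 0.003  0.0642] at [ 533.4524 -208.9908  194.4764] [179.4649   0.5933 111.5453] F [ 0.635  -0.1516  0.483 ] 51.32594965772643
```

View pics/s13.png

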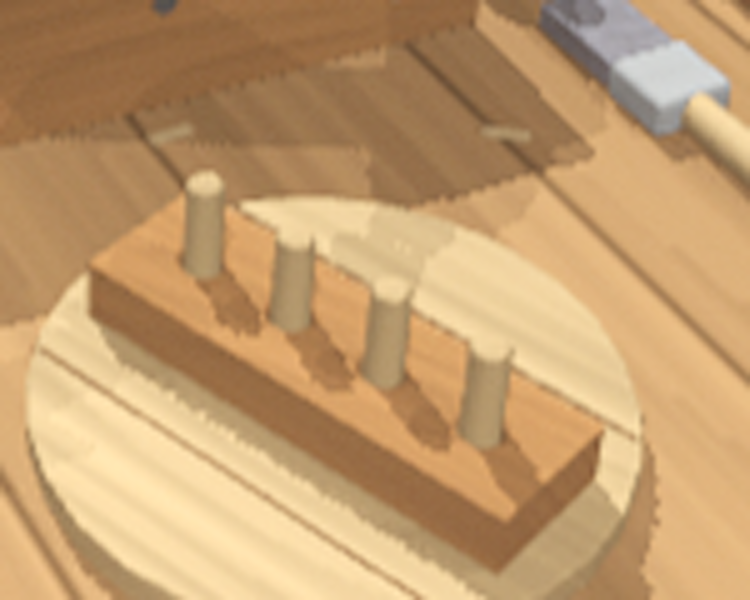

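View pics/w18.png

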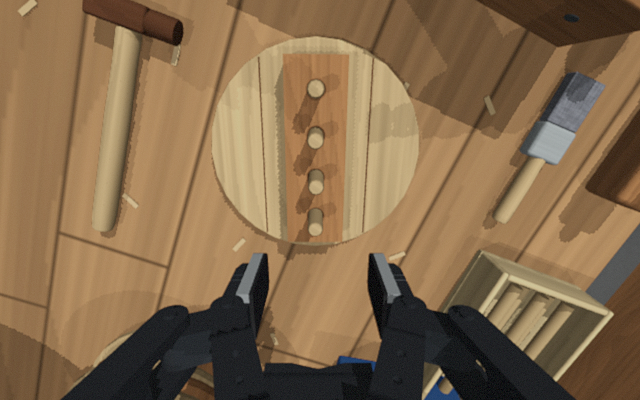

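All four dowels stand equal and home, with tops at s13 (205,183), (295,240), (390,290) and (490,345). Now to the bar, at about (639.5,252.5). I'll check bucket clearance while moving.

```bash
python3 -m jog '[[0.85,0.44,0,0,0,0.064],[0.85,0.44,0,0,0,0.064],[0.85,0.44,0,0,0,0.064],[0.85,0.44,0,0,0,0.064],[0.85,0.44,0,0,0,0.064],[0.85,0.44,0,0,0,0.064],[0.85,0.44,0,0,0,0.064]]' 0.6;python3 -c "
from h import *
go([639.5,252.5,150],87.9)
t=r.snapshot('top')
for p in [(225,131),(258,115),(308,130),(319,118)]: print(p,plane(t,*p,0))
"
```

```text
time: 21.0
tool_pos: [552.1, 32.0, 182.9]
tcp_rot: [-179.8, -0.0, 100.2]
ft_force: [-0.4, -0.5, 0.7]
finger_gap: 51.3
t21.00 row [0.8062 0.5002 0.13  ] [-0.0012  0.      0.0682] at [552.147   32.0305 182.8846] [-179.7914   -0.0205  100.1757] F [-0.3727 -0.4938  0.6674] 51.33655412522494
(225, 131) [746.5275 341.8766   0.    ]
(258, 115) [794.9452 252.2099   0.    ]
(308, 130) [753.4602 111.5288   0.    ]
(319, 118) [789.1392  81.4283   0.    ]
```

```bash
python3 -m jog '[[0.8,0.49,0,0,0,0.068],[0.8,0.49,0,0,0,0.068],[0.8,0.49,0,0,0,0.068],[0.8,0.49,0,0,0,0.068],[0.8,0.49,0,0,0,0.068],[0.8,0.49,0.13,0,0,0.068],[0.8,0.49,0.13,0,0,0.068],[0.8,0.49,0.13,0,0,0.068]]' 0.6;python3 - <<'E'
from h import *
go([639.5,252.5,150],87.9)
w=r.snapshot("wrist"); cv2.imwrite("pics/w19.png",w["pixels"][:,:,::-1])
for p in [(658,342,61),(628,343,61),(652,162.7,61),(620.5,164,61)]: print(proj(w,p))
E
```

```text
time: 21.85
tool_pos: [638.2, 247.1, 150.8]
tcp_rot: [-179.8, 0.1, 87.7]
ft_force: [0.1, 0.2, 0.5]
finger_gap: 51.1
t21.85 row [0.0218 0.0042 0.003 ] [-0.0013  0.0006 -0.0013] at [638.2444 247.092  150.7571] [-179.7644    0.1098   87.6713] F [0.0858 0.2366 0.5356] 51.109968802596505
[337.7311  80.9436]
[300.9421  81.2469]
[335.2775 272.6785]
[303.9412 272.6082]
```

View pics/w19.png

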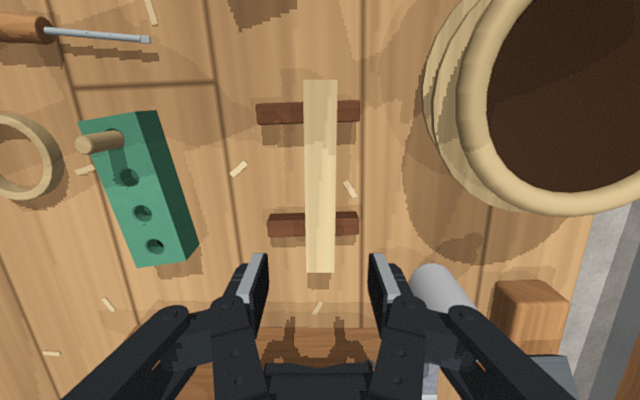

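The wrist view shows the bar between (304,80)/(337,80) and (306,272)/(332,272), nearly aligned with the tool. The glue bottle at (435,290) and the bucket are both clear of the fingers.

Run:
```python
from h import *
w=r.snapshot("wrist")
hsv=cv2.cvtColor(w["pixels"],cv2.COLOR_RGB2HSV)
roi=w["pixels"][60:285,290:350].astype(int)
m=((roi[...,2]>120)&(roi[...,0]>185)).astype(np.uint8)
print(w["pixels"][180,320],w["pixels"][180,350])
n,l,st,c=cv2.connectedComponentsWithStats(m); k=1+np.argmax(st[1:,4])
cs,_=cv2.findContours((l==k).astype(np.uint8),0,1); q=cv2.boxPoints(cv2.minAreaRect(cs[0]))+[290,60]
print(st[k],q)
P=np.array([plane(w,*p,61) for p in q]); print(P, P.mean(0), [np.linalg.norm(P[i]-P[i-1]) for i in range(4)])
rows=[(np.mean(np.where(l[v]==k)[0])+290,v+60) for v in (30,60,90,120,150,180)]
L=np.array([plane(w,*p,61) for p in rows]);print(rows);d=L[0]-L[-1];print("dir",d,"yaw",np.degrees(np.arctan2(d[1],d[0])))
go([639.5,252.5,150],87.9)
```

```text
[220 196 150] [197 159 113]
[  12   20   34  193 5978] [[302.  80.]
 [335.  80.]
 [335. 272.]
 [302. 272.]]
[[630.0553 344.3791  61.    ]
 [657.1233 343.267   61.    ]
 [652.9972 162.7489  61.    ]
 [619.6339 164.1053  61.    ]] [639.9524 253.6251  61.    ] [np.float64(180.5747167157187), np.float64(27.090777823084903), np.float64(180.56519086328638), np.float64(33.39091408514776)]
[(np.float64(318.5), 90), (np.float64(318.5), 120), (np.float64(318.0), 150), (np.float64(318.5), 180), (np.float64(318.5), 210), (np.float64(319.0), 240)]
dir [  5.0381 137.0419   0.    ] yaw 87.89458329360613
t21.95 row [ 0.019  -0.002   0.0152] [ 0.0002  0.     -0.0013] at [639.8024 247.728  153.7932] [179.9598   0.0005  87.6643] F [-0.287  -0.4481  0.556 ] 51.308150895574684
```

Bar centre (640.0,253.6), length 180.6 mm against 180, yaw 87.9°. Descending, with a stop part way.

```bash
python3 -m jog '[[0.021,0.0,0,0,0,-0.001],[0.021,0.0,0.15,0,0,-0.001],[0.021,0.0,0.3,0,0,-0.001],[0.021,0.0,0.45,0,0,-0.001],[0.021,0.0,0.5,0,0,-0.001],[0.021,0.0,0.5,0,0,-0.001],[0.021,0.0,0.5,0,0,-0.001]]' 0.6;python3 - <<'E'
from h import *
go([640,253.4,-10],87.9)
w=r.snapshot("wrist"); cv2.imwrite("pics/w20.png",w["pixels"][:,:,::-1])
s=r.snapshot("side"); crop(s,"s14.png",240,60,160,130,5)
go([640,253.4,-10],87.9)
E
```

```text
time: 22.65
tool_pos: [640.9, 255.0, 30.2]
tcp_rot: [179.8, -0.1, 88.0]
ft_force: [-0.2, -0.1, 0.3]
finger_gap: 51.3
t22.65 row [-0.0068 -0.0037  0.1607] [ 0.0009 -0.0003  0.0003] at [640.8756 255.0326  30.18  ] [179.8457  -0.0576  87.9525] F [-0.1676 -0.0838  0.3017] 51.31058579166682
t22.75 row [-0.0083 -0.0073  0.1649] [ 0.0015 -0.0005  0.0003] at [641.703  255.3557  31.2245] [179.7307  -0.096   87.9597] F [-0.0842  0.8573  0.7209] 51.16498463608362
```

View pics/w20.png

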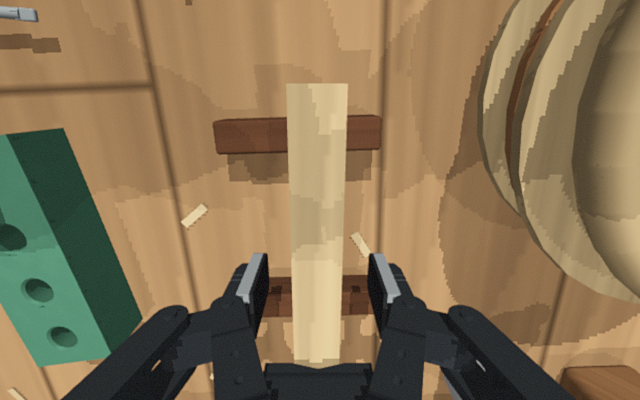

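View pics/s14.png

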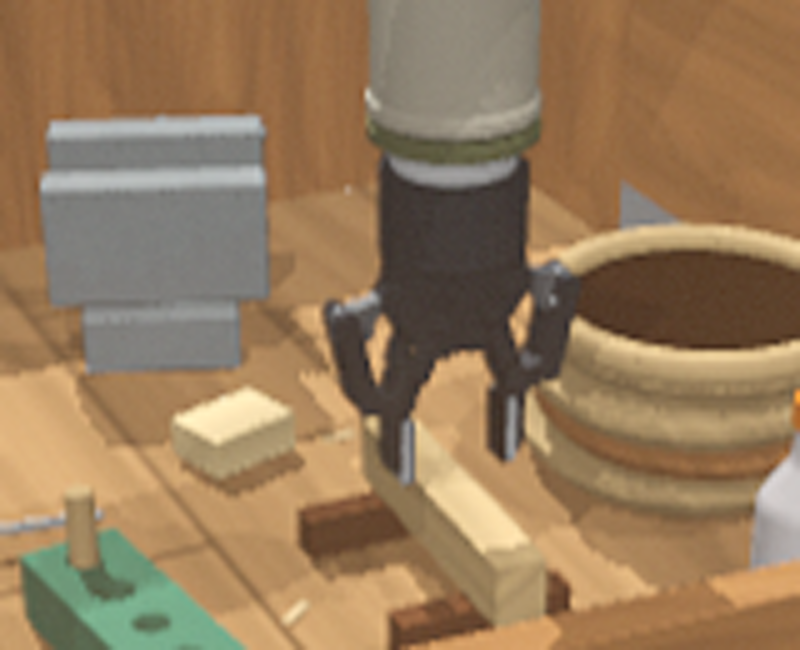

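The fingers straddle the bar with room on both sides (bar centre u≈317, finger midpoint 318). On down, then close at 60 N.

```bash
python3 -m jog '[[-0.006,-0.004,0.05,0,0,0],[-0.006,-0.004,0.1,0,0,0],[-0.006,-0.004,0.14,0,0,0],[-0.006,-0.004,0.155,0,0,0],[-0.006,-0.004,0.155,0,0,0],[-0.006,-0.004,0.155,0,0,0]]' 0.6;python3 - <<'E'
from h import *
go([640,253.4,-10],87.9)
s=r.snapshot("side"); crop(s,"s15.png",270,90,120,90,6)
E
python3 -m jog '[[0,0,0,0,0,0],[0,0,0,0,0,0],[0,0,0,0,0,0],[0,0,0,0,0,0],[0,0,0,0,0,0]]' 0 60
```

```text
time: 23.35
tool_pos: [638.3, 253.3, -11.2]
tcp_rot: [-180.0, 0.0, 88.0]
ft_force: [-0.5, 0.4, -0.5]
finger_gap: 51.0
t23.35 row [ 0.0008  0.0066 -0.0047] [-0.0001  0.      0.0004] at [638.3351 253.253  -11.1711] [-179.9876    0.0042   87.9675] F [-0.4665  0.4177 -0.4884] 51.04663089516059
time: 23.9
tool_pos: [639.0, 253.4, -10.2]
tcp_rot: [179.9, -0.0, 88.0]
ft_force: [1.0, -0.4, 4.6]
finger_gap: 27.4
```

View pics/s15.png

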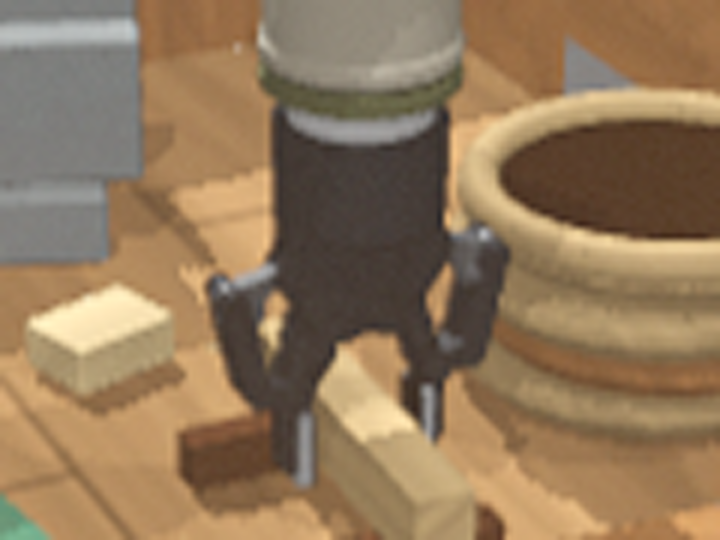

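Gripped (gap 27.4 mm against 28). Lifting.

```bash
python3 -m jog '[[0,0,-0.04,0,0,0],[0,0,-0.1,0,0,0],[0,0,-0.2,0,0,0],[0,0,-0.32,0,0,0],[0,0,-0.44,0,0,0],[0,0,-0.56,0,0,0],[0,0,-0.64,0,0,0],[0,0,-0.66,0,0,0],[0,0,-0.66,0,0,0]]' 0 60;python3 - <<'E'
from h import *
go([580,30,155],100)
s=r.snapshot("side"); crop(s,"s16.png",230,40,160,120,5)
E
```

```text
time: 24.8
tool_pos: [639.0, 253.4, 155.5]
tcp_rot: [179.9, -0.0, 88.0]
ft_force: [-0.2, -0.4, -0.4]
finger_gap: 27.8
t24.80 row [-0.9015 -0.204   0.0008] [ 0.0007 -0.0002 -0.0669] at [638.9722 253.4253 155.4895] [179.8759  -0.0455  87.9644] F [-0.2345 -0.4229 -0.4457] 27.848337795696672
```

View pics/s16.png

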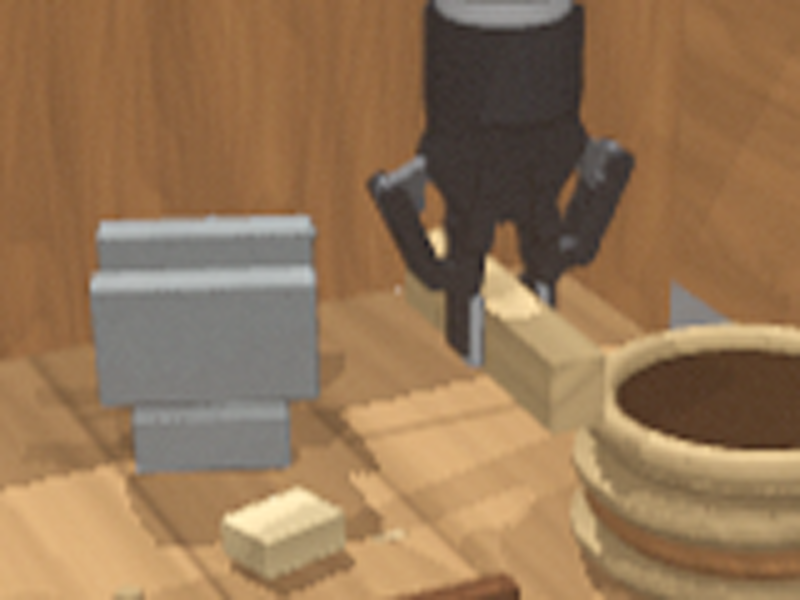

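The bar is up and level, underside about 190 mm, with the fence at 110. Crossing.

```bash
python3 -m jog '[[-0.06,-0.014,0,0,0,-0.007],[-0.17,-0.04,0,0,0,-0.014],[-0.29,-0.066,0,0,0,-0.022],[-0.41,-0.093,0,0,0,-0.03],[-0.53,-0.12,0,0,0,-0.038],[-0.65,-0.147,0,0,0,-0.046],[-0.77,-0.174,0,0,0,-0.055],[-0.85,-0.193,0,0,0,-0.062],[-0.89,-0.202,0,0,0,-0.067],[-0.9,-0.204,0,0,0,-0.067]]' 0 60;python3 -c "
from h import *
go([521.5,-187.6,155],111.4)"
```

```text
time: 25.85
tool_pos: [577.8, 28.9, 151.8]
tcp_rot: [-179.8, -0.0, 99.9]
ft_force: [0.0, 0.3, -1.7]
finger_gap: 27.1
t25.85 row [-0.8142 -0.3715 -0.0118] [-0.0011 -0.0003 -0.0636] at [577.8236  28.9291 151.8204] [-179.8003   -0.0265   99.9451] F [ 0.0477  0.2838 -1.6523] 27.132364019642782
```

```bash
python3 -m jog '[[-0.06,-0.028,0,0,0,-0.007],[-0.16,-0.073,0,0,0,-0.014],[-0.27,-0.12,0,0,0,-0.022],[-0.38,-0.17,0,0,0,-0.03],[-0.49,-0.22,0,0,0,-0.038],[-0.6,-0.27,0,0,0,-0.046],[-0.7,-0.315,0,0,0,-0.054],[-0.77,-0.35,0,0,0,-0.06],[-0.81,-0.365,0,0,0,-0.063],[-0.81,-0.365,0,0,0,-0.063]]' 0 60;python3 -c "
from h import *
go([521.5,-187.6,80],111.4)
s=r.snapshot('side'); crop(s,'s17.png',290,130,160,120,5)"
```

```text
time: 26.85
tool_pos: [524.3, -185.5, 153.0]
tcp_rot: [-179.9, -0.1, 111.3]
ft_force: [0.2, 0.4, -0.4]
finger_gap: 27.1
t26.85 row [-0.0039 -0.0133  0.2921] [-0.0003 -0.0003 -0.0007] at [ 524.3459 -185.5196  153.0186] [-179.9439   -0.0585  111.2742] F [ 0.2472  0.3865 -0.3772] 27.083401694550883
```

View pics/s17.png

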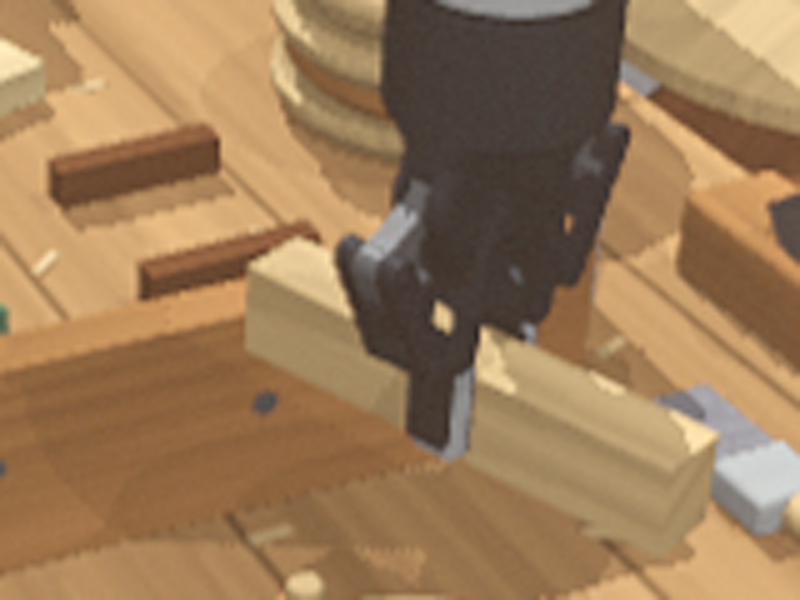

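```bash
python3 -m jog '[[-0.004,-0.012,0.05,0,0,-0.0005],[-0.004,-0.012,0.13,0,0,-0.0005],[-0.004,-0.012,0.21,0,0,-0.0005],[-0.004,-0.012,0.27,0,0,-0.0005],[-0.004,-0.012,0.29,0,0,-0.0005],[-0.004,-0.012,0.29,0,0,-0.0005],[-0.004,-0.012,0.29,0,0,-0.0005]]' 0 60;python3 -c "
from h import *
go([521.5,-187.6,60],111.4)
s=r.snapshot('side'); crop(s,'s18.png',310,160,150,150,5)
w=r.snapshot('wrist'); cv2.imwrite('pics/w21.png',w['pixels'][:,:,::-1])
t=r.snapshot('top'); crop(t,'t6.png',360,155,115,110,6)
go([521.5,-187.6,60],111.4)"
```

```text
time: 27.6
tool_pos: [522.9, -187.2, 82.2]
tcp_rot: [180.0, 0.0, 111.5]
ft_force: [-0.5, 0.1, -0.7]
finger_gap: 26.8
t27.60 row [ 0.0005 -0.006   0.0887] [0.0002 0.0002 0.0004] at [ 522.912  -187.1615   82.1809] [179.9587   0.0404 111.4701] F [-0.5338  0.1437 -0.7308] 26.825142490047053
t27.75 row [ 0.0024 -0.0066  0.0907] [0.0004 0.0005 0.0003] at [ 523.2099 -187.5342   82.6708] [179.9192   0.0858 111.4521] F [-0.7315 -0.2038  0.0421] 27.62770662978444
```

View pics/s18.png

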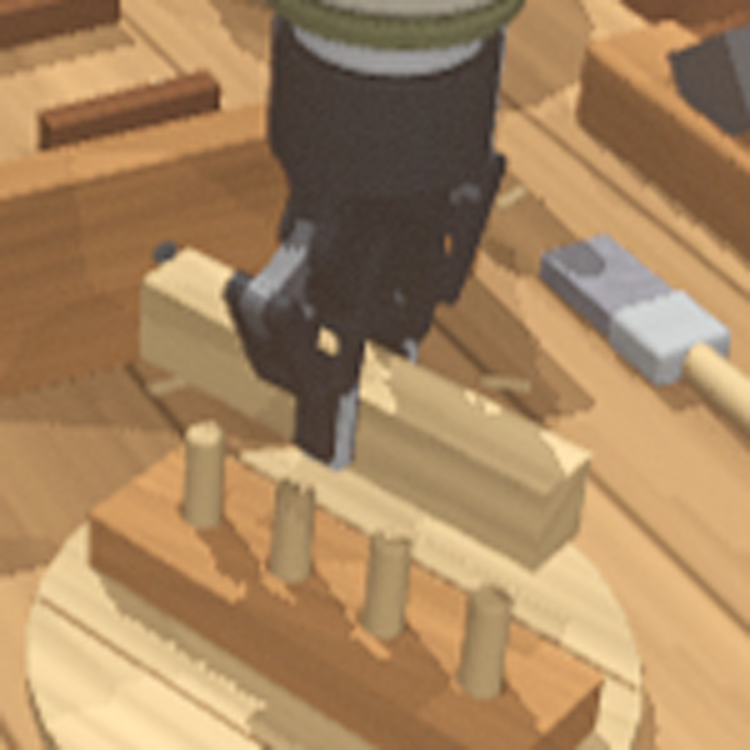

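View pics/w21.png

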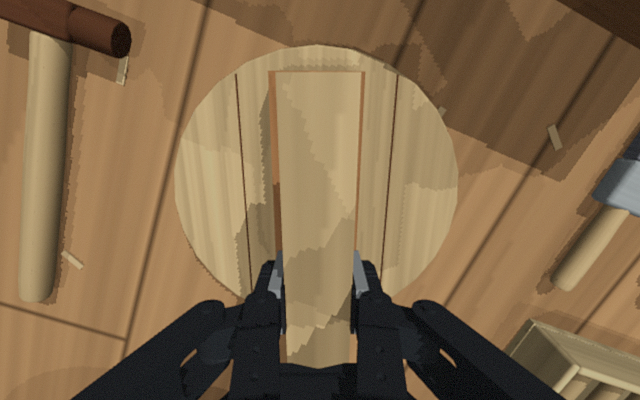

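View pics/t6.png

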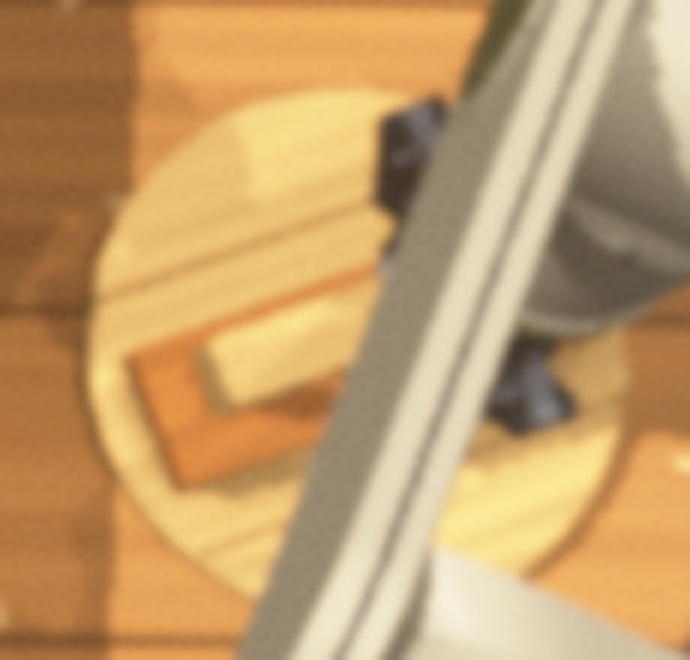

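Run:
```python
from h import *
s=r.snapshot('side');t=r.snapshot('top');w=r.snapshot('wrist')
c=lambda p,sc,u,v:((p[0]+.5)/sc-.5+u,(p[1]+.5)/sc-.5+v)
go([521.5,-187.6,60],111.4)
for n,p,z in [("botR",(535,570),117.6),("botL",(141,360),117.6),("topR",(541,497),153.6),("topL",(145,280),153.6),("topRfar",(591,457),153.6)]:
    print(n,plane(s,*c(p,5,310,160),z))
for p in [(205,345),(222,408)]: print("top",plane(t,*c(p,6,360,155),153.6))
for p in [(275,72),(361,72)]: print("wr",plane(w,*p,153.6))
# predicted bar corners if centred at current reported tcp
st=r.sense();R=Ro.from_euler('xyz',st["tcp_rot"],degrees=True)
for x in(-90,90):
  for y in(-14,14): print(x,y,(st["tool_pos"]+R.apply([x,y,0]))[:2])
```

```text
t27.90 row [ 0.0011 -0.0052  0.0886] [0.0003 0.0003 0.0003] at [ 522.7915 -187.3629   82.1434] [179.9534   0.0466 111.45  ] F [ 0.076  -0.5665 -0.4775] 27.12407126835845
botR [ 542.3287 -274.1693  117.6   ]
botL [ 474.6169 -111.2286  117.6   ]
topR [ 538.5344 -276.2088  153.6   ]
topL [ 476.599  -109.3595  153.6   ]
topRfar [ 565.7898 -266.5984  153.6   ]
top [502.0801 -96.878  153.6   ]
top [ 477.3515 -103.1062  153.6   ]
wr [ 476.3947 -108.2388  153.6   ]
wr [502.3971 -98.025  153.6   ]
-90 -14 [ 542.6731 -276.2489]
-90 14 [ 568.7338 -266.0096]
90 -14 [ 476.8492 -108.7162]
90 14 [502.9099 -98.4769]
```

The bar corners from side, top and wrist agree with the TCP-based prediction to 2 mm. Lowering to underside ≈95 mm (11 mm above the tops) over the row centre (521.5,-187.5).

```bash
python3 -m jog '[[0.001,-0.0055,0.02,0,0,0],[0.001,-0.0055,0.05,0,0,0],[0.001,-0.0055,0.075,0,0,0],[0.001,-0.0055,0.088,0,0,0],[0.001,-0.0055,0.088,0,0,0],[0.001,-0.0055,0.088,0,0,0],[0.001,-0.0055,0.088,0,0,0],[0.001,-0.0055,0.088,0,0,0]]' 0 60;python3 -c "
from h import *
go([521.5,-187.6,60],111.4)
s=r.snapshot('side'); crop(s,'s19.png',310,170,150,140,5)
w=r.snapshot('wrist'); cv2.imwrite('pics/w22.png',w['pixels'][:,:,::-1])
go([521.5,-187.6,60],111.4)"
```

```text
time: 28.7
tool_pos: [521.3, -187.6, 59.8]
tcp_rot: [180.0, 0.0, 111.5]
ft_force: [-0.8, -0.1, 0.5]
finger_gap: 27.3
t28.70 row [-0.0005  0.0008 -0.0007] [0.0001 0.0002 0.0003] at [ 521.278  -187.5502   59.8153] [179.9753   0.0282 111.4559] F [-0.7789 -0.0979  0.4767] 27.295531227502465
t28.80 row [-0.0007  0.001  -0.001 ] [0.0001 0.0001 0.0003] at [ 521.197  -187.5405   59.7525] [179.9805   0.0236 111.455 ] F [-0.2521  0.3567 -0.3655] 27.363112467466156
```

View pics/s19.png

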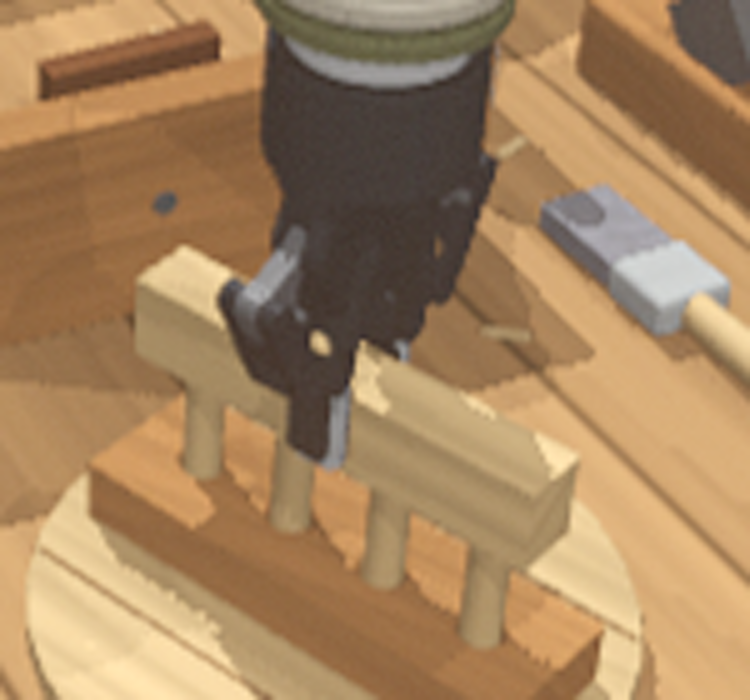

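View pics/w22.png

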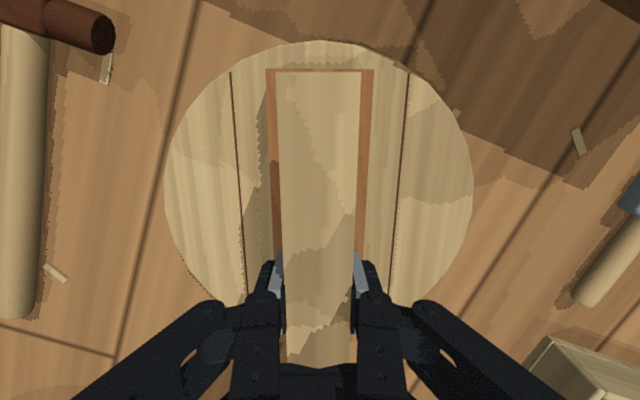

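Run:
```python
from h import *
s=r.snapshot('side');w=r.snapshot('wrist')
c=lambda p,sc,u,v:((p[0]+.5)/sc-.5+u,(p[1]+.5)/sc-.5+v)
st=r.sense();R=Ro.from_euler('xyz',st["tcp_rot"],degrees=True)
for n,p,z in [("botR",(524,571),95),("botL",(137,354),95),("topR",(531,496),131),("topL",(136,285),131),("topRf",(579,458),131)]: print(n,plane(s,*c(p,5,310,170),z))
for p in [(277,71),(361,71)]: print("wr",plane(w,*p,131))
print("batten end wr",[plane(w,*p,44) for p in [(267,69),(374,69)]])
for x in(-90,90):
  for y in(-14,14): print(x,y,(st["tool_pos"]+R.apply([x,y,0]))[:2])
print(st["ft_force"],st["qd"].round(2),st["time"])
```

```text
botR [ 540.3151 -274.7474   95.    ]
botL [ 474.124  -109.6094   95.    ]
topR [ 538.2525 -275.1253  131.    ]
topL [ 471.8773 -111.9174  131.    ]
topRf [ 564.3518 -266.3093  131.    ]
wr [ 475.1728 -107.7951  131.    ]
wr [500.5485 -97.8264 131.    ]
batten end wr [array([ 457.0467, -106.5845,   44.    ]), array([515.2806, -83.7074,  44.    ])]
-90 -14 [ 540.9909 -276.3568]
-90 14 [ 567.0512 -266.1165]
90 -14 [ 475.1607 -108.8265]
90 14 [501.221  -98.5863]
[ 0.6842 -0.3043 -0.3048] [-0.01  0.03  0.1  -0.02  0.15  0.03] 28.9
```

The corners agree within 2–3 mm, the height is consistent from two views, and the arm is still with no outside force. Before handing in I'll let it settle briefly and look over the whole bench.

```bash
python3 -m jog '[[0,0,0,0,0,0],[0,0,0,0,0,0],[0,0,0,0,0,0],[0,0,0,0,0,0],[0,0,0,0,0,0]]' 0 60;python3 -c "
from h import *
t=r.snapshot('top'); cv2.imwrite('pics/t7.png',t['pixels'][:,:,::-1])
s=r.snapshot('side'); cv2.imwrite('pics/s20.png',s['pixels'][:,:,::-1])"
```

```text
time: 29.4
tool_pos: [521.0, -187.4, 59.4]
tcp_rot: [-180.0, -0.0, 111.5]
ft_force: [-0.3, 0.7, -0.8]
finger_gap: 27.2
```

View pics/s20.png

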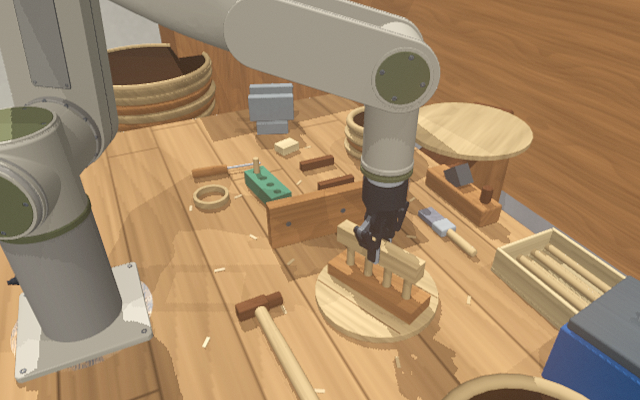

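The bar is held level over the four dowels at (378,255), and the visible bystanders (driver, hoop, offcut, brush, mallet) are where they were. Handing in.

```bash
python3 -c "
from bench import r
print(r.hand_in())"
```

```text
the job is handed in; nothing more can be done
None
```

I put two spare dowels into the two empty batten holes, pushed each home with about 20 N and let go. I then carried the bar over the fence and handed in at about 29.5 s, still gripping it over the dowel row.

**Last checks**
- **Dowels:** all four stood at equal height in the side view. The two original ones looked unmoved.
- **Bar:** the reported tool pose put it within about 1 mm of the row centre and level. It was in line with the row to about 0.1°. I put its underside about 10–11 mm above the dowel tops, using the reported height at the grasp. The arm was still and the outside force was at noise level.
- **Bystanders:** the driver, hoop, offcut, brush and mallet were where they started. The glue bottle was hidden behind the arm in the final picture, so I did not check it at the end; I last saw it undisturbed while I was picking up the bar.

**What disagreed or failed**
- **Fingertip height:** the reported TCP read about 40 mm lower than the fingertips seen by the cameras. Because of this my first grasp closed on air above the dowel, without touching anything. I used the camera heights after that.
- **Bar position between views:** the bar's corners in the last side picture differed from the tool-based prediction by up to 3 mm. The side camera was off by a similar amount on the holes.

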